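# Roll-check lithium cells and tip the crushed ones into the quarantine bin

## Robot

A 6-joint arm with a two-finger parallel gripper is mounted at the origin on the work surface. World frame = base frame: x ahead of the robot, y to its left, z up, the work surface at z = 0. Lengths are in m, angles in rad, forces in N, time in s.
With the tool pointing down it reaches from about 0.275 to 0.825 m from the base axis. Payload 4.9 kg.
Tool frame: the origin (TCP) lies on the front face of the gripper's body, between the roots of the fingers; the fingertips stand 73 mm ahead of it and the grasp point (between the pads) lies 54 mm ahead of it; z points along the fingers, x is the direction in which the jaws open and shut, and the axes are right-handed (so a half turn about z gives the same grasp; the last joint's range is limited). The gripper opens to 85 mm and grips with 20 to 120 N. Pads are 22 mm wide; open, the fingers measure 114 mm over their backs; the gripper's body (76 mm by 85 mm) begins 54 mm behind the grasp point. The pads swing forward as they close: fully open they stand 13 mm farther back than shut.
Start: joints at [0.986, 0.326, -0.193, 1.052, 0, 1.437], TCP at [0.24, 0.495, 0.304] pointing down, gripper open.
Joint ranges: [-2.65, 2.65], [-0.97, 1.79], [-1.3, 1.35], [-1.93, 2.1], [-1.47, 1.37], [-3.14, 3.14]. Speed limits (rad/s): [2.57, 2.57, 3.14, 3.14, 3.14, 3.14].

## Interface

Orientations are given as a rotation vector (axis times angle).
In Python, from station import r gives the robot as it stands. The module is installed in compiled form; this text tells all that it offers.
- The arm moves only by the shell command python3 -m pendant 'ROWS' [FORCE]. ROWS is JSON, one flat list of numbers, 7 for each row, row after row: the turn, a rotation vector about the tool's x, y, z in rad, then the shift along the tool's x, y, z in cm, then the opening, from 0 (shut) to 1 (fully open). In form: [wx, wy, wz, x, y, z, grip, wx, wy, wz, x, y, z, grip, ...]. A call has 1 to 5 rows; each row is the pose to reach, as a shift and turn from the pose commanded when the call began, along the tool's axes at that moment; what a row does not reach only later rows make up. A row lasts 1/12 s, in which the tool goes at most 41.7 mm and 7.16 degrees, less where a joint would pass 70% of its speed; a pose out of reach is approached as far as the arm can. A call with a gripper value outside its range is refused whole. The fingers move at their own pace and stop on an object; FORCE is the grip in N (left out, the last holds). Time passes only in rows, so rows that repeat a pose let the fingers close. It gives the time, the measured TCP pose, the force and the opening at its end, in the units of the state.
- r.get_obs(): the state, without advancing time (a new reading comes with each control period).
- r.grab_frame(name): name is "scene" or "top" or "wrist"; returns a dict with "frame" (384x512x3 uint8, blue, green, red), "z_map" (384x512 float32, m along the optical axis (not along the pixel's ray), 0 where there is no reading), "fx", "fy", "cx", "cy" (pixels), "position" and "rotation" of the camera in the world; the wrist camera has in their place "tool_from_camera" (4x4, takes a point from camera to tool coordinates, whose origin is the TCP and whose axes are the tool frame's). Camera axes: x right, y up, looking along -z (the intrinsics and any distortion apply to the point x, -y, -z); pixel columns grow to the right and rows downward; lengths in m; the calibration is good to about 2 mm. A picture is of the moment at which its call begins: read the wrist's pose just before it.
- r.job_done(): hands the job in, once; it reports no verdict.
Trained networks look in a picture, given as the dict that the camera call returned (one of the last four; its "shot" number tells which), for a name from the list of things; names that differ only in an ending like _2 or _b are one class to them, and where a whole thing is asked for, a point or a joint stands for the part that bears it (a point fixed in the world has none). Each returns a list of dicts, best first, with "p" (0 to 1); they miss things now and then, are a little off and sometimes report something else, mostly with a low value. They report only what shows in the picture. A call takes as long as a camera call. They do not tell look-alikes from the thing itself.
- r.masks_of(picture, query): "region" (384x512 bool, what is visible of it) and "uv" ([column, row] in pixels, amid what is visible of it).
The state is a dict: "t": time; "joints": joint angles; "joint_vel": joint speeds; "joint_efforts": joint torques, N m; "tcp_pos": TCP position; "tool_rot": TCP orientation; "contact_force": force on the tool from outside, world axes, zero at the start; "ft_torque": the same for the moment, N m; "width": finger opening in m.
Only numpy, scipy, OpenCV 4.12 (cv2) and the standard library are available. Lean on these libraries where they do the work, as an engineer would, in place of code of your own. Each camera call takes 0.05 s, during which the arm holds its last target.

## Task

Roll-check the cells lying in the ribs of the blue mat on the aluminium ramp: those that, let go near its top, roll down to the stop by themselves are sound and stay there, untouched; collect all those that do not roll in the steel cup. When all are sorted, carry the cup to the grey bin, press its flap open with the cup's rim (not with the gripper), tip all the crushed cells through, let the flap shut, and stand the empty cup back upright on the mat; leave everything else where it is.

Things in the scene. Friction and masses are not known exactly. Their poses are not given: they have to be found in the camera images.
- cell1: A lithium cell in the mat's ribs at the start; up to six, absent ones give None. Green wrap, 34.5 mm long, 17 g, axis = its own y, origin at its centre. Sound ones are round, 17 mm across, and roll down the ramp unaided. Crushed ones are squashed to an oval 20 mm wide, 11.5 mm high, lie on a flat face and stay put on the ramp. Which is which is not told: the ramp or the shape shows it.
- cell2: Another cell, sound or crushed, as cell1. A sound one's centre is 8.5 mm above what it lies on, a crushed one's 5.75 mm. Both can be pinched across from above, fingertips 1 to 2 mm above the ribs. May be absent.
- cell3: Another cell, sound or crushed, as described for cell1 and cell2; may be absent. Axis = its own y, origin at its centre.
- cell4: Another cell, sound or crushed, as described for cell1 and cell2; may be absent. Axis = its own y, origin at its centre.
- cell5: Another cell, sound or crushed, as described for cell1 and cell2; may be absent. Axis = its own y, origin at its centre.
- cell6: Another cell, sound or crushed, as described for cell1 and cell2; may be absent. Axis = its own y, origin at its centre.
- mat: Blue silicone bench mat, fixed, 180 (x) x 340 (y) x 3 mm, origin at the centre of its underside. Right part: three pairs of ribs along x (3 mm high, 2 mm thick, inner faces 22 mm apart) centred at y = -150, -98, -46 mm; the cells lie between the ribs, axis along the mat's x, at x = -34 and +34 mm. Left part (y 0 to 170 mm): flat, the cup stands there.
- ramp: Aluminium roll-check ramp, fixed, 220 mm long, 64 mm wide between its rails, slope 12.5 degrees. Origin at the centre of its underside, +x downhill. Its surface is 35.3 mm above the underside at x = 0 and 12 mm at x = 105 mm, where an 18 mm high stop closes the foot; sound cells queue against it, axis across. Rails and top-end lip (x = -106 mm) stand 10 mm above the surface, 18 mm at the foot.
- release (a point): Where to let cells go: middle of the black line across the ramp's surface near its top end; x = -65 mm, y = 0, z = 49.7 mm in the ramp's frame, whose axes it has (not tilted). Let a cell go close to the surface, its axis across the ramp (along the ramp's y).
- cup: Reject cup, loose, about 120 g: open-topped sheet-steel tipping cup 85 (x) x 50 (y) x 44 mm high, walls 2 mm, origin at the centre of its underside. +x is its pouring mouth: the side walls keep their full height to the front edge (x = 42.5 mm), while between them the floor rises from x = 14.5 mm to a lip only 13 mm high at the front edge.
- cup_handle (a point): Where to pinch the cup's handle: x = -80 mm, y = 0, z = 30 mm in the cup's frame. The handle is a flat black bar behind the cup, 10 mm thick (y), 24 mm high (z 18 to 42 mm), x from -42.5 to -112.5 mm. Pinch it across y; the fingers may point straight down or lean fore or aft by 45 degrees.
- cup_mouth (a point): Middle of the rim line across the cup's mouth: x = 42.5 mm, y = 0, z = 44 mm in the cup's frame. The side walls' upper front corners, 24 mm to either side, are the rim that presses the flap. Up to 22 degrees nose-down the cells stay in the cup; at 75 degrees all slide out over the lip, under the flap.
- bin: Quarantine bin for crushed cells, fixed: grey steel box 200 (x) x 160 (y) x 180 mm high, hollow, walls 3 mm, origin at the centre of its underside, front facing its own -x. The upper front slopes back at 45 degrees from the sill (x = -100, z = 110 mm) to the hinge (x = -30, z = 180 mm); the one-way flap fills the 114 mm wide opening in that slope.
- sill (a point): Middle of the sill, the lower edge of the bin's flap opening: x = -100 mm, y = 0, z = 110 mm in the bin's frame.
- flap_hinge (a point): Middle of the flap's hinge line, the upper edge of the opening, along the bin's y: x = -30 mm, y = 0, z = 180 mm in the bin's frame.
- flap (a joint): Angle of the steel flap in rad (108 mm wide, 94 mm from hinge to lower edge): 0 shut in the 45 degree slope, grows as it is pressed inward, at 0.785 it hangs straight down, stop at 1.25. It cannot swing outward; a spring shuts it. 0.4 to 1.6 N at its lower edge opens it.
- tape: roll of white tape, 52 mm across, 19 mm high (bystander, leave alone); origin at the centre of its underside
- pcb: small green circuit board, 66 x 48 x 8 mm (bystander, leave alone); origin at the centre of its underside
- stack: black stack of circuit modules with two green cells mounted on top, 80 x 80 x 60 mm (bystander, leave alone); origin at the centre of its underside
- screwdriver: screwdriver with a yellow handle, 170 mm long, lying (bystander, leave alone); origin at the centre of its underside
- tweezers: dark steel tweezers, 120 mm long, lying (bystander, leave alone); origin at the centre of its underside
- cover: flat black frame, 85 x 70 x 6 mm, lying (bystander, leave alone); origin at the centre of its underside
- jar: small capped jar, 48 mm across, 55 mm high (bystander, leave alone); origin at the centre of its underside
Not all that is in view belongs to the job. Several things look just like the cup: the one meant starts farthest from the robot's base.

How it is judged:
On the way, in this order (a step that is already met when the one before it is completed fails the run):
1. all sound cells lie at the foot of the ramp and all crushed ones in the cup (x of cell1 in the frame of ramp between 0.045 and 0.112 m and y of cell1 in the frame of ramp between -0.034 and 0.034 m and z of cell1 in the frame of ramp between 0.005 and 0.05 m and x of cell3 in the frame of ramp between 0.045 and 0.112 m and y of cell3 in the frame of ramp between -0.034 and 0.034 m and z of cell3 in the frame of ramp between 0.005 and 0.05 m and x of cell6 in the frame of ramp between 0.045 and 0.112 m and y of cell6 in the frame of ramp between -0.034 and 0.034 m and z of cell6 in the frame of ramp between 0.005 and 0.05 m and x of cell2 in the frame of cup between -0.045 and 0.045 m and y of cell2 in the frame of cup between -0.027 and 0.027 m and z of cell2 in the frame of cup between 0 and 0.05 m and x of cell4 in the frame of cup between -0.045 and 0.045 m and y of cell4 in the frame of cup between -0.027 and 0.027 m and z of cell4 in the frame of cup between 0 and 0.05 m and x of cell5 in the frame of cup between -0.045 and 0.045 m and y of cell5 in the frame of cup between -0.027 and 0.027 m and z of cell5 in the frame of cup between 0 and 0.05 m), for 0.2 s.
2. the cup's rim presses the flap open, the crushed cells still in the cup (value of joint flap above 0.25 rad and contact force between cup and flap above 0.05 N and x of cell2 in the frame of cup between -0.045 and 0.045 m and y of cell2 in the frame of cup between -0.027 and 0.027 m and z of cell2 in the frame of cup between 0 and 0.05 m and x of cell4 in the frame of cup between -0.045 and 0.045 m and y of cell4 in the frame of cup between -0.027 and 0.027 m and z of cell4 in the frame of cup between 0 and 0.05 m and x of cell5 in the frame of cup between -0.045 and 0.045 m and y of cell5 in the frame of cup between -0.027 and 0.027 m and z of cell5 in the frame of cup between 0 and 0.05 m).
3. all crushed cells have been tipped into the bin (x of cell2 in the frame of bin between -0.1 and 0.1 m and y of cell2 in the frame of bin between -0.08 and 0.08 m and z of cell2 in the frame of bin between 0 and 0.095 m and x of cell4 in the frame of bin between -0.1 and 0.1 m and y of cell4 in the frame of bin between -0.08 and 0.08 m and z of cell4 in the frame of bin between 0 and 0.095 m and x of cell5 in the frame of bin between -0.1 and 0.1 m and y of cell5 in the frame of bin between -0.08 and 0.08 m and z of cell5 in the frame of bin between 0 and 0.095 m), for 0.1 s.
At the end, for the whole second after the job is handed in: Every sound cell lies at rest on the lower end of the ramp (its centre within 65 mm of the stop), every crushed cell at rest inside the bin (below 95 mm), the flap is shut (under 0.08 rad) and the cup stands upright (within 0.1 rad) on the mat (all of step 3 and x of cell1 in the frame of ramp between 0.045 and 0.112 m and y of cell1 in the frame of ramp between -0.034 and 0.034 m and z of cell1 in the frame of ramp between 0.005 and 0.05 m and linear speed of each of cell1, cell3, cell6, cell2, cell4, cell5 below 0.03 m/s and x of cell3 in the frame of ramp between 0.045 and 0.112 m and y of cell3 in the frame of ramp between -0.034 and 0.034 m and z of cell3 in the frame of ramp between 0.005 and 0.05 m and x of cell6 in the frame of ramp between 0.045 and 0.112 m and y of cell6 in the frame of ramp between -0.034 and 0.034 m and z of cell6 in the frame of ramp between 0.005 and 0.05 m and value of joint flap below 0.08 rad and x of cup in the frame of mat between -0.09 and 0.09 m and y of cup in the frame of mat between -0.17 and 0.17 m and z of cup in the frame of mat between -0.005 and 0.012 m and angle between cup's own z axis and vertical below 0.1 rad); the robot touches nothing.
It fails at once if a bystander is moved by more than 30 mm (distance of any of tape, pcb, stack, screwdriver, tweezers, cover, jar from where it was at the start of the episode above 0.03 m).
It fails at once if the gripper touches a sound cell at the foot of the ramp (it must roll there by itself and stay) ((contact force between the fingers and cell1 above 0.3 N and (x of cell1 in the frame of ramp between 0.045 and 0.112 m and y of cell1 in the frame of ramp between -0.034 and 0.034 m and z of cell1 in the frame of ramp between 0.005 and 0.05 m)) or (contact force between the fingers and cell3 above 0.3 N and (x of cell3 in the frame of ramp between 0.045 and 0.112 m and y of cell3 in the frame of ramp between -0.034 and 0.034 m and z of cell3 in the frame of ramp between 0.005 and 0.05 m)) or (contact force between the fingers and cell6 above 0.3 N and (x of cell6 in the frame of ramp between 0.045 and 0.112 m and y of cell6 in the frame of ramp between -0.034 and 0.034 m and z of cell6 in the frame of ramp between 0.005 and 0.05 m))).
It fails at once if a sound cell is thrown into the bin ((x of cell1 in the frame of bin between -0.1 and 0.1 m and y of cell1 in the frame of bin between -0.08 and 0.08 m and z of cell1 in the frame of bin between 0 and 0.095 m) or (x of cell3 in the frame of bin between -0.1 and 0.1 m and y of cell3 in the frame of bin between -0.08 and 0.08 m and z of cell3 in the frame of bin between 0 and 0.095 m) or (x of cell6 in the frame of bin between -0.1 and 0.1 m and y of cell6 in the frame of bin between -0.08 and 0.08 m and z of cell6 in the frame of bin between 0 and 0.095 m)).
It fails at once if the gripper pushes the flap (contact force between the fingers and flap above 1 N).
Of cell1, cell3, cell6 only 2 to 3 are there at a start; the rules pass over those that are not, and their reading is None.
Of cell2, cell4, cell5 only 2 to 3 are there at a start; the rules pass over those that are not, and their reading is None.
At some moment in a run one of cup may be knocked a few centimetres aside while the robot is not near it.
Once in a run the grip may slacken for a moment while it holds something.
It also fails if it takes over 210 s, if anything falls off the work surface, if the arm or the gripper's body presses on something with over 40 N, if the wrist force passes 120 N, or if a joint passes its speed limit or range.

## Working session

There is one attempt and no reset: what is moved stays moved. The work goes in short steps, Python scripts to look and compute and a shell command to move; the robot and the scene stay as the last step left them, time stands still between calls to the robot, and variables do not carry over. Pictures are saved under pics/ and viewed, and the job is handed in when it is done.

I'll start by looking at the state and the cameras.

```bash
mkdir -p pics; ls; cat > h.py <<'E'
import numpy as np, cv2
from scipy.spatial.transform import Rotation as R
from station import r
def cam(p,o=None):
    if 'position' in p:
        rot=np.array(p['rotation']); 
        if rot.shape!=(3,3): rot=R.from_rotvec(rot).as_matrix()
        return rot,np.array(p['position'])
    T=np.array(p['tool_from_camera']); W=R.from_rotvec(o['tool_rot']).as_matrix()
    return W@T[:3,:3], W@T[:3,3]+np.array(o['tcp_pos'])
def cloud(p,o=None):
    rot,pos=cam(p,o); z=p['z_map']; v,u=np.mgrid[0:z.shape[0],0:z.shape[1]]
    x=(u-p['cx'])/p['fx']*z; y=(v-p['cy'])/p['fy']*z
    P=np.stack([x,-y,-z],-1)@rot.T+pos
    P[z<=0]=np.nan
    return P
def proj(p,X,o=None):
    rot,pos=cam(p,o); c=(np.atleast_2d(X)-pos)@rot
    return np.stack([p['fx']*c[:,0]/-c[:,2]+p['cx'], p['fy']*-c[:,1]/-c[:,2]+p['cy']],-1)
def save(p,n,crop=None,s=1):
    f=p['frame']
    if crop: f=f[crop[1]:crop[3],crop[0]:crop[2]]
    cv2.imwrite('pics/'+n+'.png',cv2.resize(f,None,fx=s,fy=s,interpolation=cv2.INTER_CUBIC))
E
python3 - <<'E'
from h import *
o=r.get_obs(); print({k:np.round(v,3) for k,v in o.items()})
for n in ['scene','top','wrist']:
    p=r.grab_frame(n); save(p,n+'0',s=1.5)
    print(n,{k:(np.round(v,3).tolist()) for k,v in p.items() if k not in('frame','z_map')})
    np.savez('pics/'+n+'0.npz',P=cloud(p,o))
E
```

```text
pics
{'t': np.float64(0.0), 'joints': array([ 0.986,  0.327, -0.194,  1.052,  0.   ,  1.437]), 'joint_vel': array([ 0.001, -0.001, -0.   , -0.   ,  0.   ,  0.002]), 'joint_efforts': array([-0.0000e+00, -4.4340e+01,  2.6244e+01,  1.5000e-02, -0.0000e+00,
        0.0000e+00]), 'tcp_pos': array([0.239, 0.495, 0.303]), 'tool_rot': array([ 2.661,  1.668, -0.003]), 'contact_force': array([ 0.308, -0.599,  0.287]), 'ft_torque': array([-0.016, -0.049, -0.022]), 'width': np.float64(0.086)}
scene {'fx': 372.438, 'fy': 372.438, 'cx': 261.148, 'cy': 185.329, 'position': [0.824, -0.51, 0.86], 'rotation': [0.694, 0.212, 0.597], 'shot': 1}
top {'fx': 383.037, 'fy': 383.037, 'cx': 253.254, 'cy': 192.97, 'position': [0.35, 0.015, 1.202], 'rotation': [0.094, -0.073, -1.585], 'shot': 2}
wrist {'fx': 300.284, 'fy': 300.284, 'cx': 256.031, 'cy': 192.656, 'tool_from_camera': [[1.0, 0.001, 0.0, -0.0], [0.001, -0.945, -0.328, -0.084], [-0.0, 0.328, -0.945, -0.07], [0.0, 0.0, 0.0, 1.0]], 'shot': 3}
```

View pics/scene0.png

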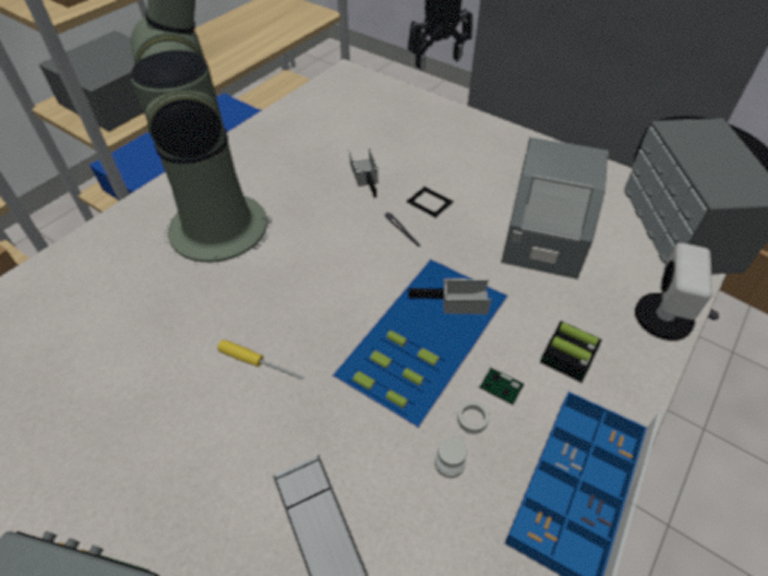

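View pics/top0.png

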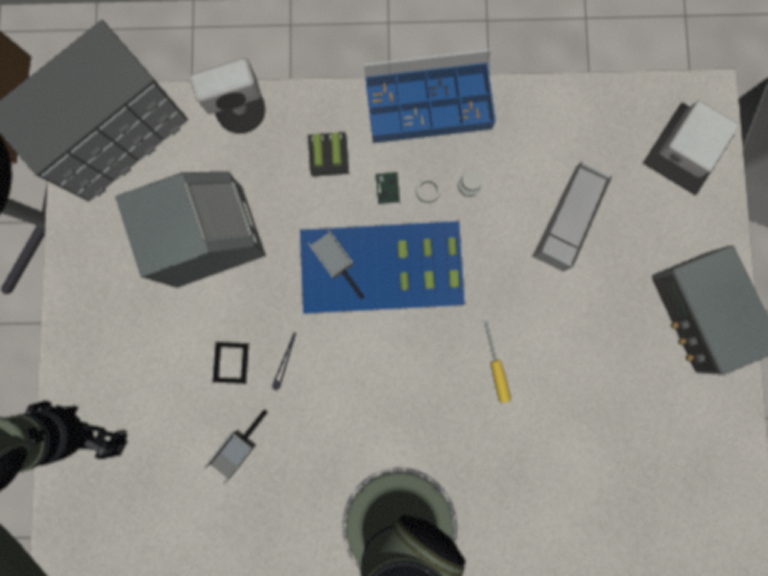

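View pics/wrist0.png

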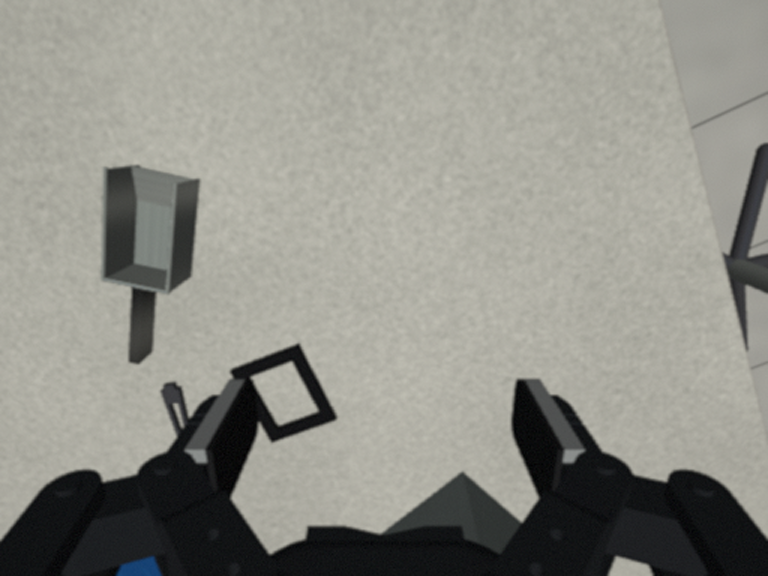

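Top view (1.5x pixels): the mat is at (300–465, 222–312), with six green cells at x≈403/428/453, y≈247/280. The bin is at (190,230) with its flap facing right, and the ramp at (575,215) with the black line at its lower end. There are two cups: A at (330,255) on the mat and B at (235,455) nearer the base (400,520). A is farther from the base, so A is the one meant. Next I'll measure the poses and check A in an enlarged crop.

```bash
cat > m1.py <<'E'
from h import *
def rect(pts):
    pts=np.asarray(pts,np.float32); pts=pts[np.isfinite(pts).all(1)]
    c,s,a=cv2.minAreaRect(pts); return np.round(c,4),np.round(s,4),round(a,2)
for n in ['top','scene']:
    p=r.grab_frame(n); P=cloud(p)
    if n=='top': save(p,'crop_cupA',(180,130,330,230),5)
    for q in ['mat','ramp','bin','cup','cell1','flap','stack','jar','tape','pcb']:
        for d in r.masks_of(p,q)[:8]:
            if d['p']<.3: continue
            m=cv2.erode(d['region'].astype(np.uint8),np.ones((2,2)))>0
            X=P[m]; X=X[np.isfinite(X).all(1)]
            if len(X)<5: continue
            print(n,q,round(d['p'],2),np.round(d['uv']),m.sum(),'med',np.round(np.median(X,0),3),'z',np.round(np.percentile(X[:,2],[2,98]),3),'rect',*rect(X[:,:2]))
E
python3 m1.py
```

```text
top mat 0.76 [257. 179.] 4540 med [0.52  0.022 0.004] z [-0.001  0.009] rect [0.5264 0.0248] [0.1764 0.3366] 2.25
top mat 0.73 [124. 150.] 5594 med [0.584 0.38  0.176] z [0.005 0.185] rect [0.5905 0.4204] [0.1683 0.2744] 18.41
top bin 0.88 [125. 149.] 5387 med [0.585 0.379 0.177] z [0.02  0.185] rect [0.5989 0.3877] [0.1623 0.2042] 19.67
top cup 0.66 [154. 300.] 537 med [0.15  0.331 0.007] z [-0.001  0.048] rect [0.1706 0.3136] [0.0502 0.1593] 50.35
top cup 0.57 [221. 170.] 444 med [0.549 0.127 0.008] z [0.001 0.051] rect [0.5247 0.1113] [0.1462 0.0485] 34.59
top cell1 0.59 [283. 188.] 43 med [ 0.496 -0.072  0.015] z [0.011 0.02 ] rect [ 0.4964 -0.0738] [0.016 0.025] 87.63
top cell1 0.55 [285. 165.] 41 med [ 0.565 -0.07   0.02 ] z [0.013 0.024] rect [ 0.5637 -0.0707] [0.0134 0.029 ] 87.23
top cell1 0.48 [301. 184.] 42 med [ 0.497 -0.125  0.015] z [0.011 0.019] rect [ 0.4972 -0.1252] [0.0132 0.0283] 88.35
top cell1 0.45 [302. 164.] 31 med [ 0.564 -0.123  0.02 ] z [0.015 0.025] rect [ 0.5643 -0.122 ] [0.0099 0.0259] 89.58
top cell1 0.38 [267. 164.] 55 med [ 0.563 -0.02   0.015] z [0.00
[... 2150 characters left out ...]
3
scene cell1 0.39 [273. 254.] 70 med [ 0.568 -0.074  0.017] z [0.008 0.02 ] rect [ 0.5673 -0.0729] [0.0324 0.0117] 1.57
scene flap 0.89 [371. 137.] 1177 med [0.623 0.331 0.143] z [0.112 0.173] rect [0.6116 0.3867] [0.1115 0.1924] 10.1
scene stack 0.94 [382. 234.] 958 med [0.772 0.11  0.041] z [0.003 0.059] rect [0.7702 0.1421] [0.0804 0.0983] 2.97
scene jar 0.64 [300. 304.] 381 med [ 0.704 -0.172  0.052] z [0.012 0.056] rect [ 0.7026 -0.1666] [0.0418 0.0398] 79.8
scene tape 0.67 [318. 274.] 158 med [ 0.691 -0.075  0.015] z [0.004 0.019] rect [ 0.6916 -0.0765] [0.0447 0.0468] 30.6
scene pcb 0.91 [333. 256.] 339 med [0.701 0.009 0.004] z [0.    0.008] rect [0.701  0.0086] [0.0604 0.0458] 6.23
```

View pics/crop_cupA.png

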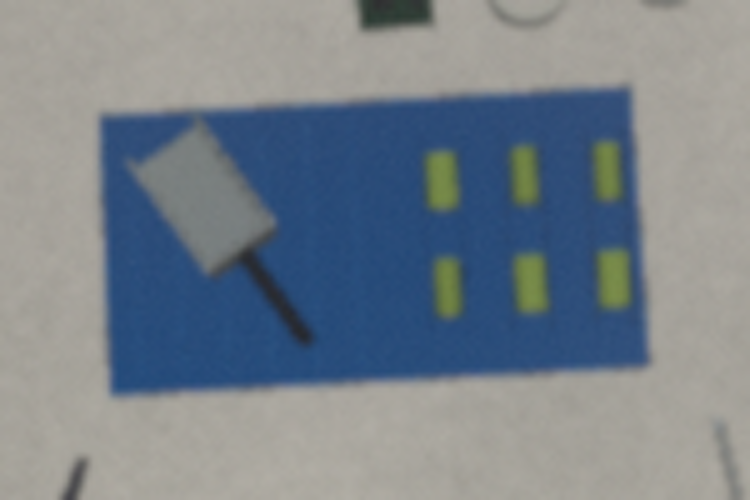

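```bash
cat >> h.py <<'E'
from numpy import cos,sin,deg2rad as D
def down(yaw,tilt=0):
    """tool z down; tool x at world yaw (deg)"""
    x=np.array([cos(D(yaw)),sin(D(yaw)),0]); z=np.array([0,0,-1.]); return np.stack([x,np.cross(z,x),z],1)
def xz(x,z):
    z=np.array(z,float);z/=np.linalg.norm(z); x=np.array(x,float); x-=z*(x@z); x/=np.linalg.norm(x)
    return np.stack([x,np.cross(z,x),z],1)
def go(tgt,Rt,grasp=True,off=0.054,o=None):
    """print turn (rad) and shift (cm) to put grasp point (or TCP) at tgt"""
    o=o or r.get_obs(); R0=R.from_rotvec(o['tool_rot']).as_matrix(); p0=np.array(o['tcp_pos'])
    tcp=np.array(tgt,float)-(Rt[:,2]*off if grasp else 0)
    w=R.from_matrix(R0.T@Rt).as_rotvec(); d=R0.T@(tcp-p0)*100
    print('turn',np.round(w,3),'shift cm',np.round(d,2),'| rows>=',round(max(np.linalg.norm(d)/4.17,np.degrees(np.linalg.norm(w))/7.16),1),'tcp->',np.round(tcp,3),'t',round(float(o['t']),1),'w',round(float(o['width']),4),'j',np.round(o['joints'],2),'F',np.round(o['contact_force'],1))
E
python3 -c "
from h import *
go([0.49,0.03,0.30],down(92.3),grasp=False)"
```

```text
turn [ 0.     0.    -0.491] shift cm [-30.95  42.8    0.39] | rows>= 12.7 tcp-> [0.49 0.03 0.3 ] t 1.2 w 0.0854 j [ 0.99  0.33 -0.19  1.05 -0.    1.44] F [-0.6 -0.1  0.4]
```

The crop confirms cup A: empty, mouth toward the upper left, handle toward the lower right. The cells at crop (443,180), (530,283) and (613,278) look wider, which agrees with their lower tops, so they are the crushed ones. Next I'll move the wrist camera over the mat.

```bash
python3 -m pendant '[0,0,-0.491,-11.6,16,0,1, 0,0,-0.491,-11.6,16,0,1, 0,0,-0.491,-11.6,16,0,1, 0,0,-0.491,-11.6,16,0,1, 0,0,-0.491,-11.6,16,0,1]' 40
python3 -c "
from h import *
go([0.49,0.03,0.30],down(92.3),grasp=False)"
```

```text
t: 1.67
tcp_pos: [0.3312, 0.3242, 0.304]
tool_rot: [-2.17, -2.272, -0.001]
contact_force: [0.8, 1.7, 1.5]
width: 0.0853
turn [ 0.001 -0.001  0.006] shift cm [-30.12  14.51   0.39] | rows>= 8.0 tcp-> [0.49 0.03 0.3 ] t 1.7 w 0.0853 j [ 0.62  0.17 -0.41  1.    0.    0.57] F [0.8 1.7 1.5]
```

```bash
python3 -m pendant '[0,0,0,-16,7.5,0.2,1, 0,0,0,-16,7.5,0.2,1, 0,0,0,-16,7.5,0.2,1, 0,0,0,-16,7.5,0.2,1, 0,0,0,-16,7.5,0.2,1]' >/dev/null
python3 -m pendant '[0,0,0,-14,7,0.2,1, 0,0,0,-14,7,0.2,1, 0,0,0,-14,7,0.2,1, 0,0,0,-14,7,0.2,1, 0,0,0,-14,7,0.2,1]'
python3 - <<'E'
from h import *
o=r.get_obs(); p=r.grab_frame('wrist'); save(p,'w1',s=1.5); P=cloud(p,o); np.save('pics/w1.npy',P)
print(np.round(o['joints'],2),o['tcp_pos'],np.round(np.degrees(R.from_rotvec(o['tool_rot']).as_matrix()[:,0]),2))
def rect(pts):
    pts=np.asarray(pts,np.float32); pts=pts[np.isfinite(pts).all(1)]
    c,s,a=cv2.minAreaRect(pts); return np.round(c,4),np.round(s,4),round(a,2)
for q in ['mat','cup','cell1']:
    for d in r.masks_of(p,q)[:8]:
        m=cv2.erode(d['region'].astype(np.uint8),np.ones((3,3)))>0
        X=P[m]; X=X[np.isfinite(X).all(1)]
        print(q,round(d['p'],2),np.round(d['uv']),m.sum(),'med',np.round(np.median(X,0),4),'z',np.round(np.percentile(X[:,2],[2,98]),4),'rect',*rect(X[:,:2]))
E
```

```text
t: 2.5
tcp_pos: [0.4907, 0.0271, 0.2999]
tool_rot: [2.181, 2.257, 0.0]
contact_force: [1.5, 0.5, 0.4]
width: 0.0856
[-0.09  0.22 -0.35  1.   -0.   -0.13] [0.49067686 0.02710407 0.29991792] [-1.96 57.26 -0.12]
mat 0.87 [256. 172.] 27605 med [0.5083 0.0242 0.003 ] z [0.0015 0.0056] rect [0.5279 0.0281] [0.1778 0.3381] 1.99
cup 0.73 [253. 175.] 27779 med [0.5091 0.024  0.003 ] z [0.0015 0.0056] rect [0.5273 0.0281] [0.1797 0.3378] 2.2
cup 0.66 [134. 162.] 380 med [ 0.4977 -0.1209  0.0142] z [0.011  0.0159] rect [ 0.498  -0.1218] [0.0329 0.0166] 1.2
cup 0.58 [335. 208.] 3004 med [0.547  0.1274 0.0123] z [0.0039 0.0489] rect [0.524  0.1116] [0.156  0.0495] 35.2
cell1 0.98 [140. 214.] 299 med [ 0.564  -0.1187  0.0188] z [0.0138 0.021 ] rect [ 0.565  -0.1197] [0.0338 0.0142] 2.43
cell1 0.92 [179. 214.] 268 med [ 0.5606 -0.0667  0.0189] z [0.0133 0.0213] rect [ 0.5628 -0.0672] [0.0331 0.0135] 3.16
cell1 0.76 [223. 162.] 290 med [ 0.4926 -0.0182  0.0193] z [0.0149 0.0212] rect [ 0.4937 -0.0188] [0.0335 0.0137] 2.66
cell1 0.74 [134. 159.] 392 med [ 0.4973 -0.1216  0.0142] z [0.0109 0.0159] rect [ 0.4976 -0.1222] [0.0331 0.0171] 3.84
cell1 0.63 [176. 162.] 382 med [ 0.4953 -0.0696  0.0141] z [0.0113 0.0157] rect [ 0.4958 -0.0703] [0.0334 0.017 ] 1.98
cell1 0.58 [219. 215.] 339 med [ 0.561  -0.0165  0.0142] z [0.0103 0.0159] rect [ 0.5613 -0.0163] [0.0346 0.017 ] 0.18
cell1 0.34 [333. 208.] 2956 med [0.5473 0.1278 0.012 ] z [0.0039 0.0489] rect [0.5234 0.1112] [0.1544 0.0492] 35.27
cell1 0.16 [109. 293.] 166 med [ 0.6764 -0.1669  0.0271] z [0.0089 0.0458] rect [ 0.6788 -0.1702] [0.0067 0.0265] 29.87
```

View pics/w1.png

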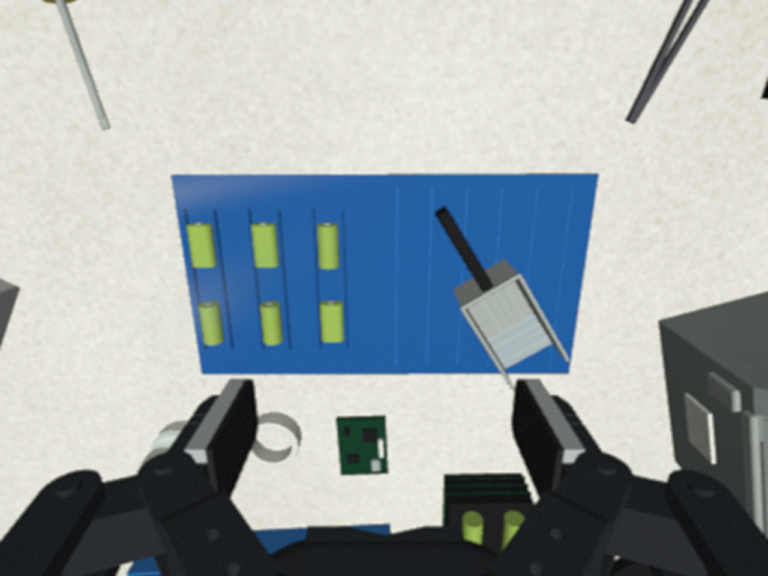

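Heights and widths agree. Tops at 20–21 mm make the cells at (0.565,-0.120), (0.563,-0.067) and (0.494,-0.019) sound; tops at 15.8 mm make (0.498,-0.122), (0.496,-0.070) and (0.561,-0.016) crushed. Now the ramp.

```bash
python3 -m pendant '[0,0,0,-16,3,0,0.45, 0,0,0,-16,3,0,0.45, 0,0,0,-16,3,0,0.45, 0,0,0,-16,3,0,0.45, 0,0,0,-16,3,0,0.45]' >/dev/null
python3 -m pendant '[0,0,0,-14,2,0,0.45, 0,0,0,-14,2,0,0.45, 0,0,0,-14,2,0,0.45, 0,0,0,-14,2,0,0.45, 0,0,0,-14,2,0,0.45]'
cat > ramp.py <<'E'
from h import *
import sys
o=r.get_obs(); p=r.grab_frame('wrist'); save(p,sys.argv[1],s=1.5); P=cloud(p,o); np.save('pics/ramp.npy',P)
ms=r.masks_of(p,'ramp')
for d in ms: print(round(d['p'],2),np.round(d['uv']),d['region'].sum())
m=ms[0]['region']; X=P[m]; X=X[np.isfinite(X).all(1)]; X=X[X[:,2]>0.008]
# plane ransac with normal tilt ~12.5
best=0
rng=np.random.default_rng(0)
for i in range(400):
    a,b,c=X[rng.choice(len(X),3,False)]; n=np.cross(b-a,c-a); l=np.linalg.norm(n)
    if l<1e-6: continue
    n/=l; n*=np.sign(n[2]); 
    if n[2]<.94: continue
    k=(np.abs((X-a)@n)<.0015)
    if k.sum()>best: best=k.sum(); K=k
Y=X[K]; c=Y.mean(0); n=np.linalg.svd(Y-c,full_matrices=False)[2][2]; n*=np.sign(n[2])
print('inl',best,len(X),'slope',np.degrees(np.arccos(n[2])),'downhill yaw',np.degrees(np.arctan2(n[1],n[0])),'centroid',c)
rc=cv2.minAreaRect(X[:,:2].astype(np.float32)); print('all rect',rc)
rc=cv2.minAreaRect(Y[:,:2].astype(np.float32)); print('surf rect',rc)
np.savez('pics/rampfit.npz',X=X,Y=Y,n=n,c=c)
E
python3 ramp.py ramp1
```

```text
t: 3.53
tcp_pos: [0.5505, -0.2682, 0.2995]
tool_rot: [2.178, 2.263, -0.001]
contact_force: [0.3, 0.9, 0.6]
width: 0.0385
0.65 [177. 209.] 10635
inl 7326 10458 slope 12.44657544491912 downhill yaw -27.665333676278255 centroid [ 0.61245807 -0.36618997  0.03836433]
all rect ((0.6245558261871338, -0.3721046447753906), (0.07213622331619263, 0.22068075835704803), 61.988460540771484)
surf rect ((0.6233327984809875, -0.3702600598335266), (0.06661771982908249, 0.21672119200229645), 62.09992599487305)
```

View pics/ramp1.png

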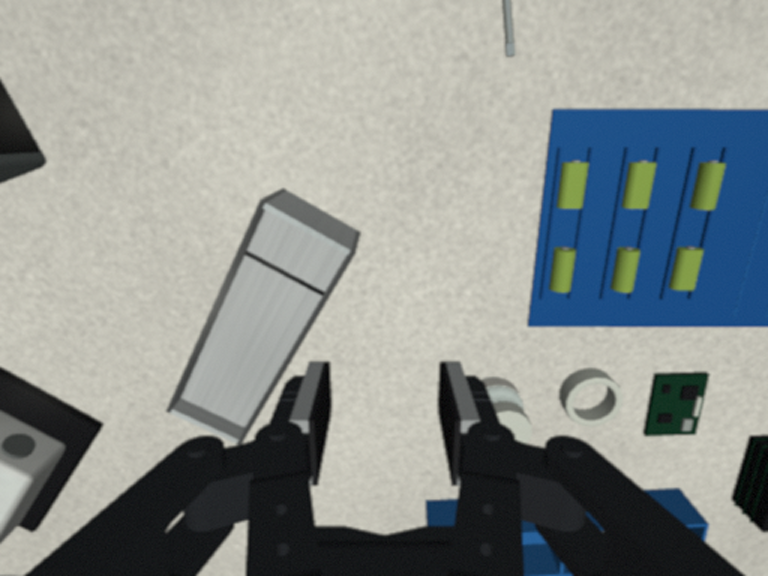

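```bash
python3 - <<'E'
from h import *
P=np.load('pics/ramp.npy')
for u,v in [(245,252),(285,272),(325,292)]: 
    w=P[int(v/1.5)-2:int(v/1.5)+3,int(u/1.5)-2:int(u/1.5)+3].reshape(-1,3); print(np.round(np.nanmedian(w,0),4))
f=np.load('pics/rampfit.npz'); n,c=f['n'],f['c']
for q in ([.5666,-.3406],[.624,-.371]):
    q=np.array(q); print(q, c[2]-(n[:2]@(q-c[:2]))/n[2])
# next: above sound cell far right
go([.566,-.121,.2],down(92.1),grasp=False)
E
```

```text
[ 0.5512 -0.3692  0.0551]
[ 0.5663 -0.3419  0.0498]
[ 0.5786 -0.3128  0.051 ]
[ 0.5666 -0.3406] 0.04995126874137438
[ 0.624 -0.371] 0.03561514298547736
turn [-0.001 -0.001  0.005] shift cm [14.29  2.22  9.98] | rows>= 4.2 tcp-> [ 0.566 -0.121  0.2  ] t 3.6 w 0.0388 j [-0.57  0.44 -0.03  1.1   0.   -0.61] F [-0.   0.6 -0.2]
```

The ramp fit agrees with the black line: release at (0.5665, -0.341, 0.0498), downhill yaw -27.9°. Picking the first sound cell.

```bash
python3 -m pendant '[0,0,0,14.3,2.2,10,0.45, 0,0,0,14.3,2.2,10,0.45, 0,0,0,14.3,2.2,10,0.45, 0,0,0,14.3,2.2,10,0.45, 0,0,0,14.3,2.2,10,0.45]' 40
python3 - <<'E'
from h import *
o=r.get_obs(); p=r.grab_frame('wrist'); save(p,'c1',s=1.5); P=cloud(p,o)
for d in r.masks_of(p,'cell1')[:6]:
    X=P[d['region']]; X=X[np.isfinite(X).all(1)]; print(round(d['p'],2),np.round(d['uv']),np.round((X.max(0)+X.min(0))/2,4),np.round(np.percentile(X[:,2],98),4))
go([.566,-.121,.082],down(92.1),grasp=False)
E
```

```text
t: 4.05
tcp_pos: [0.563, -0.1146, 0.1964]
tool_rot: [-2.162, -2.268, 0.002]
contact_force: [-1.1, 0.3, -0.4]
width: 0.0386
0.95 [362. 195.] [ 0.5623 -0.0159  0.009 ] 0.0156
0.87 [250. 115.] [ 0.4985 -0.1231  0.009 ] 0.0156
0.71 [306. 196.] [ 0.5644 -0.0692  0.0116] 0.0207
0.68 [249. 191.] [ 0.566  -0.1209  0.0118] 0.0208
0.65 [312. 118.] [ 0.4976 -0.0715  0.0097] 0.0157
0.58 [375. 113.] [ 0.495  -0.0182  0.0121] 0.0208
turn [-0.004 -0.002  0.01 ] shift cm [-0.31  0.18 11.67] | rows>= 2.8 tcp-> [ 0.566 -0.121  0.082] t 4.2 w 0.0381 j [-0.33  0.47 -0.27  0.84  0.   -0.38] F [ 0.3 -0.1 -0.4]
```

View pics/c1.png

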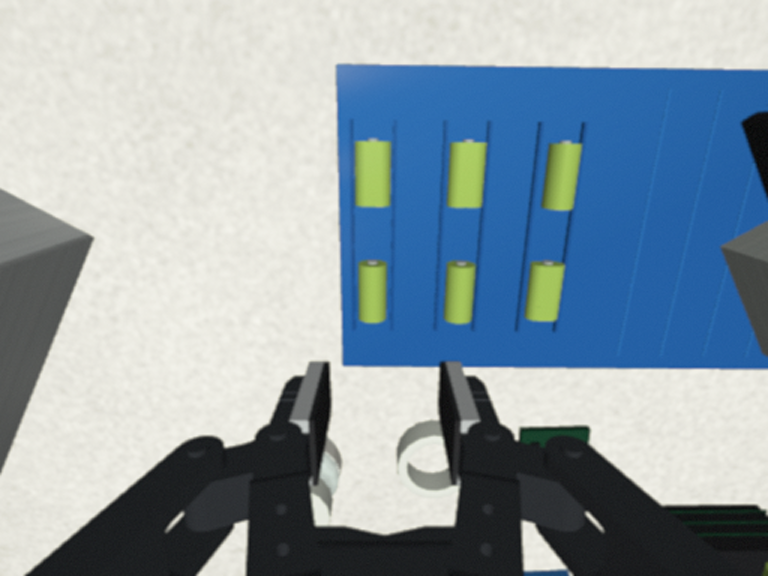

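```bash
python3 -m pendant '[0,0,0.01,-0.3,0.2,8,0.45, 0,0,0.01,-0.3,0.2,8,0.45, 0,0,0.01,-0.3,0.2,11.6,0.45, 0,0,0.01,-0.3,0.2,11.6,0.45, 0,0,0.01,-0.3,0.2,11.6,0.45]' 40
python3 -m pendant '[0,0,0,0,0,0,0.1, 0,0,0,0,0,0,0.1, 0,0,0,0,0,0,0.1, 0,0,0,0,0,0,0.1, 0,0,0,0,0,0,0.1]'
python3 -c "
from h import *
go([.566,-.121,.082],down(92.1),grasp=False)"
```

```text
t: 4.57
tcp_pos: [0.5672, -0.1256, 0.0837]
tool_rot: [-2.186, -2.253, 0.002]
contact_force: [0.1, -0.5, 0.6]
width: 0.0382
t: 4.98
tcp_pos: [0.5702, -0.1258, 0.0872]
tool_rot: [2.184, 2.252, 0.005]
contact_force: [-0.3, 2.6, 5.4]
width: 0.0127
turn [ 0.005  0.001 -0.006] shift cm [ 0.49 -0.41  0.51] | rows>= 0.2 tcp-> [ 0.566 -0.121  0.082] t 5.0 w 0.0127 j [-0.34  0.61 -0.36  0.6   0.   -0.37] F [-0.3  2.6  5.4]
```

```bash
python3 - <<'E'
from h import *
for i in range(3):
    p=r.grab_frame('wrist'); o=r.get_obs(); print(np.round(o['tcp_pos'],4),np.round(o['contact_force'],2),o['width'],o['t'])
save(p,'c2',s=1.5)
E
```

```text
[ 0.5702 -0.1258  0.0872] [-0.13  2.54  6.54] 0.012552163836799671 5.0333
[ 0.5702 -0.1258  0.0872] [-0.15  3.34  6.56] 0.012321744503878804 5.0833
[ 0.5702 -0.1258  0.0872] [-0.69  2.16  7.28] 0.012651174599973974 5.1333
```

View pics/c2.png

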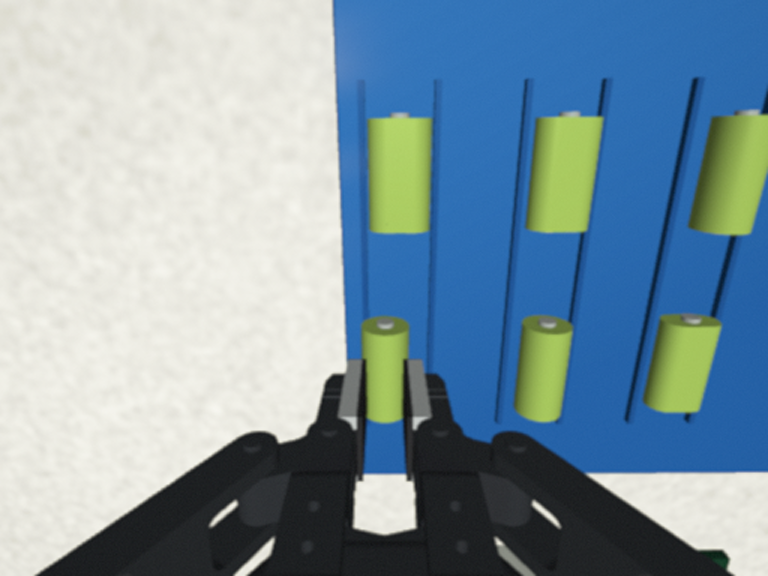

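The pads closed above the cell's equator (12.6 mm width, 7 N up), so the grasp is too high. I'll open and check the unloaded pose.

```bash
python3 -m pendant '[0,0,0,0,0,0,0.45, 0,0,0,0,0,0,0.45, 0,0,0,0,0,0,0.45, 0,0,0,0,0,0,0.45]'
python3 - <<'E'
from h import *
p=r.grab_frame('wrist'); o=r.get_obs();P=cloud(p,o)
for d in r.masks_of(p,'cell1')[:6]:
    X=P[d['region']]; X=X[np.isfinite(X).all(1)]; print(round(d['p'],2),np.round(d['uv']),np.round((X.max(0)+X.min(0))/2,4),np.round(np.percentile(X[:,2],98),4))
go([.566,-.124,.078],down(92.1),grasp=False)
E
```

```text
t: 5.47
tcp_pos: [0.5684, -0.1259, 0.0844]
tool_rot: [2.187, 2.254, 0.0]
contact_force: [-0.8, -0.6, -0.1]
width: 0.0385
0.79 [455. 250.] [ 0.5623 -0.0144  0.0092] 0.0153
0.78 [377. 121.] [ 0.4976 -0.0708  0.0087] 0.0154
0.63 [269. 121.] [ 0.4996 -0.1232  0.0095] 0.0154
0.62 [362. 250.] [ 0.5658 -0.0676  0.0111] 0.0204
0.6 [490. 120.] [ 0.4963 -0.0148  0.0112] 0.0205
0.57 [261. 250.] [ 0.5724 -0.1243  0.0113] 0.0204
turn [ 0.     0.    -0.007] shift cm [ 0.19 -0.21  0.6 ] | rows>= 0.2 tcp-> [ 0.566 -0.124  0.078] t 5.6 w 0.0384 j [-0.34  0.61 -0.36  0.6  -0.   -0.37] F [-0.3 -0.4 -0. ]
```

```bash
python3 -m pendant '[0,0,0,0.15,0,0.65,0.45, 0,0,0,0.15,0,0.65,0.45, 0,0,0,0.15,0,0.65,0.45]'
python3 -m pendant '[0,0,0,0,0,0,0.1, 0,0,0,0,0,0,0.1, 0,0,0,0,0,0,0.1, 0,0,0,0,0,0,0.1, 0,0,0,0,0,0,0.1]'

```

```text
t: 5.82
tcp_pos: [0.5676, -0.1239, 0.0766]
tool_rot: [-2.187, -2.254, 0.001]
contact_force: [0.1, 0.4, 0.3]
width: 0.0388
t: 6.23
tcp_pos: [0.5677, -0.1215, 0.0774]
tool_rot: [-2.182, -2.253, -0.007]
contact_force: [-0.3, 7.9, 3.7]
width: 0.0231
```

```bash
python3 -m pendant '[0,0,0,0,0,0,0.1, 0,0,0,0,0,0,0.1, 0,0,0,0,0,0,0.1]'
python3 - <<'E'
from h import *
p=r.grab_frame('wrist'); o=r.get_obs();save(p,'c3',s=1.5)
E
```

```text
t: 6.48
tcp_pos: [0.5677, -0.1215, 0.0774]
tool_rot: [-2.182, -2.253, -0.007]
contact_force: [-1.5, 7.9, 3.5]
width: 0.023
```

View pics/c3.png

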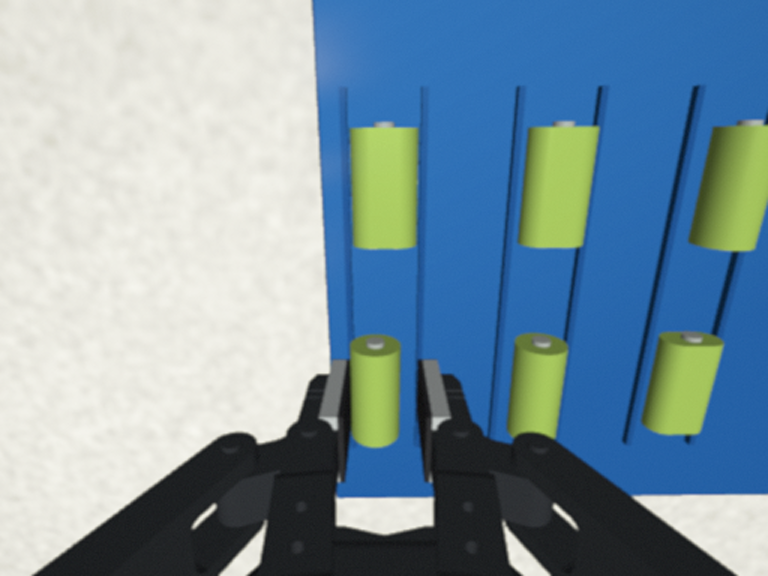

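The right pad is catching on the rib, so the tips are about 2–3 mm too low. I'll open, raise 3.5 mm and close again.

```bash
python3 -m pendant '[0,0,0,0,0,0,0.4, 0,0,0,0,0,0,0.4, 0,0,0,-0.1,0,-0.38,0.4, 0,0,0,-0.1,0,-0.38,0.4, 0,0,0,-0.1,0,-0.38,0.4]'
python3 -m pendant '[0,0,0,0,0,0,0.1, 0,0,0,0,0,0,0.1, 0,0,0,0,0,0,0.1, 0,0,0,0,0,0,0.1, 0,0,0,0,0,0,0.1]'

```

```text
t: 6.95
tcp_pos: [0.5686, -0.1256, 0.0816]
tool_rot: [2.187, 2.253, 0.0]
contact_force: [0.4, -0.0, -0.4]
width: 0.0342
t: 7.37
tcp_pos: [0.5682, -0.1253, 0.0813]
tool_rot: [2.188, 2.254, -0.0]
contact_force: [-0.7, -0.3, 3.0]
width: 0.0151
```

```bash
python3 -m pendant '[0,0,0,0,0,-2,0.1, 0,0,0,0,0,-4,0.1, 0,0,0,0,0,-6,0.1, 0,0,0,0,0,-8,0.1, 0,0,0,0,0,-8,0.1]'
python3 - <<'E'
from h import *
p=r.grab_frame('wrist'); o=r.get_obs();save(p,'c4',s=1.5)
s=np.array([cos(D(-27.9)),sin(D(-27.9)),0]);n=np.array([s[0]*sin(D(12.5)),s[1]*sin(D(12.5)),cos(D(12.5))])
Rt=xz(-s,-n)
go(np.array([.5665,-.341,.0498])+n*.10,Rt)
E
```

```text
t: 7.78
tcp_pos: [0.5702, -0.1257, 0.1649]
tool_rot: [2.184, 2.251, 0.004]
contact_force: [1.3, -1.0, 0.5]
width: 0.015
turn [ 0.118  0.201 -1.049] shift cm [-23.18   1.96  -3.66] | rows>= 8.6 tcp-> [ 0.596 -0.357  0.2  ] t 7.8 w 0.0149 j [-0.34  0.51 -0.3   0.76  0.   -0.37] F [-0.4  0.4  0.2]
```

View pics/c4.png

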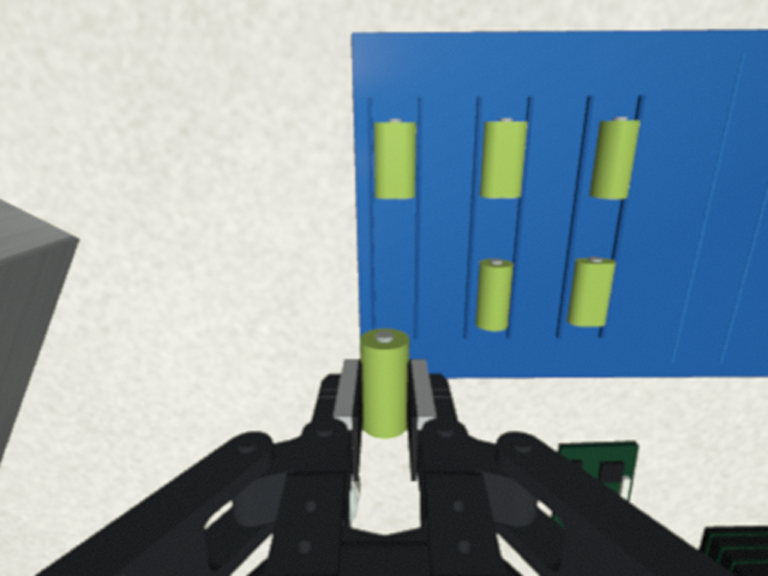

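The cell is held (centred in the pads, its rib place empty). Carrying it to the ramp with the tool square to the slope.

```bash
cat > rel.py <<'E'
from h import *
import sys
h=float(sys.argv[1])  # TCP height along normal above surface
s=np.array([cos(D(-27.9)),sin(D(-27.9)),0]);n=np.array([s[0]*sin(D(12.5)),s[1]*sin(D(12.5)),cos(D(12.5))])
go(np.array([.5665,-.341,.0498])+n*h,xz(-s,-n),grasp=False)
E
python3 -m pendant '[0.06,0.1,-0.6,-16,1,-2.5,0.1, 0.06,0.1,-0.6,-16,1,-2.5,0.1, 0.06,0.1,-0.6,-16,1,-2.5,0.1, 0.06,0.1,-0.6,-16,1,-2.5,0.1, 0.06,0.1,-0.6,-16,1,-2.5,0.1]'
python3 rel.py .14
```

```text
t: 8.25
tcp_pos: [0.5832, -0.2924, 0.1859]
tool_rot: [-1.375, -2.703, -0.036]
contact_force: [0.5, -0.4, 0.5]
width: 0.0153
turn [ 0.046  0.102 -0.451] shift cm [-5.64 -2.89 -0.58] | rows>= 3.7 tcp-> [ 0.593 -0.355  0.186] t 8.2 w 0.0153 j [-0.58  0.67  0.06  1.07  0.01 -1.21] F [ 0.5 -0.4  0.5]
```

```bash

python3 -m pendant '[0.046,0.102,-0.451,-5.6,-2.9,-0.6,0.1, 0.046,0.102,-0.451,-5.6,-2.9,-0.6,0.1, 0.046,0.102,-0.451,-5.6,-2.9,-0.6,0.1, 0.046,0.102,-0.451,-5.6,-2.9,-0.6,0.1, 0.046,0.102,-0.451,-5.6,-2.9,-0.6,0.1]'
python3 - <<'E'
from h import *
p=r.grab_frame('wrist'); save(p,'c5',s=1.5)
E
python3 rel.py .0805
```

```text
t: 8.67
tcp_pos: [0.5925, -0.3475, 0.1838]
tool_rot: [-0.702, -2.837, -0.084]
contact_force: [0.1, -0.0, -0.7]
width: 0.0153
turn [ 0.003 -0.006 -0.001] shift cm [-0.41 -0.69  5.63] | rows>= 1.4 tcp-> [ 0.582 -0.349  0.128] t 8.7 w 0.0153 j [-0.63  0.82  0.33  1.3  -0.03 -1.71] F [-1.1  0.5 -0.6]
```

View pics/c5.png

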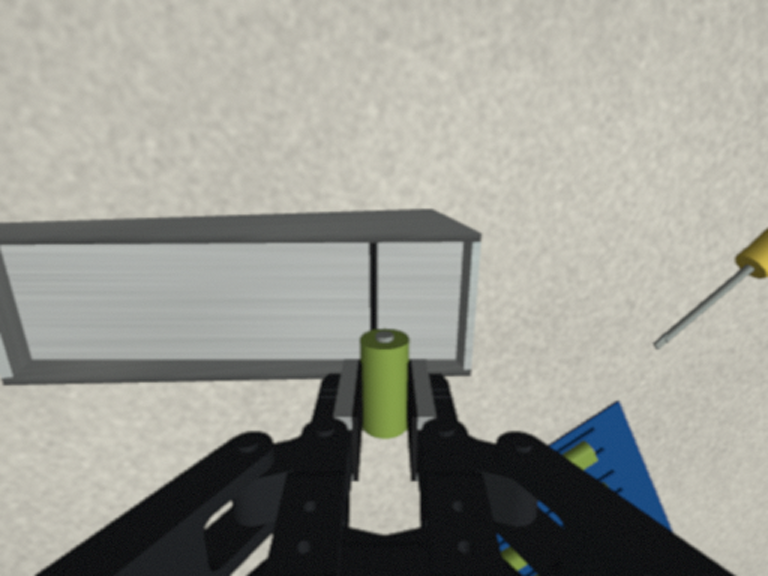

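```bash

python3 -m pendant '[0,0,0,-0.4,-0.7,3,0.1, 0,0,0,-0.4,-0.7,5.3,0.1, 0,0,0,-0.4,-0.7,5.3,0.1, 0,0,0,-0.4,-0.7,5.3,0.1, 0,0,0,-0.4,-0.7,5.3,0.1]'
python3 rel.py .0805
```

```text
t: 9.13
tcp_pos: [0.5833, -0.3497, 0.1351]
tool_rot: [-0.705, -2.841, -0.081]
contact_force: [-0.2, 0.1, 0.3]
width: 0.0153
turn [ 0.002 -0.002  0.001] shift cm [ 0.   -0.02  0.69] | rows>= 0.2 tcp-> [ 0.582 -0.349  0.128] t 9.1 w 0.0153 j [-0.64  0.85  0.24  1.19 -0.03 -1.72] F [-0.2  0.1  0.3]
```

```bash

python3 -m pendant '[0,0,0,0,0,0.7,0.1, 0,0,0,0,0,0.7,0.1, 0,0,0,0,0,0.7,0.1]'
python3 rel.py .0805
```

```text
t: 9.38
tcp_pos: [0.5818, -0.3491, 0.1279]
tool_rot: [-0.704, -2.841, -0.081]
contact_force: [0.0, 0.1, 0.4]
width: 0.0149
turn [ 0.002 -0.002  0.001] shift cm [ 0.   -0.01 -0.05] | rows>= 0.0 tcp-> [ 0.582 -0.349  0.128] t 9.4 w 0.0149 j [-0.64  0.85  0.23  1.17 -0.03 -1.72] F [0.  0.1 0.4]
```

```bash

python3 -m pendant '[0,0,0,0,0,0,0.45, 0,0,0,0,0,0,0.45, 0,0,0,0,0,-0.5,0.45, 0,0,0,0,0,-1.5,0.45, 0,0,0,0,0,-3,0.45]'
python3 -m pendant '[0,0,0,0,0,-4,0.45, 0,0,0,0,0,-5,0.45, 0,0,0,0,0,-5,0.45, 0,0,0,0,0,-5,0.45]'
python3 - <<'E'
from h import *
o=r.get_obs();p=r.grab_frame('wrist'); save(p,'c6',s=1.2)
go([.564,-.070,.20],down(92.1),grasp=False,o=o)
E
```

```text
t: 9.8
tcp_pos: [0.5869, -0.3519, 0.1565]
tool_rot: [-0.704, -2.839, -0.083]
contact_force: [-0.4, 0.5, 0.2]
width: 0.0386
t: 10.13
tcp_pos: [0.5977, -0.3579, 0.2068]
tool_rot: [-0.705, -2.843, -0.08]
contact_force: [0.4, 0.2, -0.8]
width: 0.0382
turn [-0.112 -0.199  1.044] shift cm [15.88 23.88  4.27] | rows>= 8.6 tcp-> [ 0.564 -0.07   0.2  ] t 10.1 w 0.0382 j [-0.64  0.83  0.39  1.35 -0.03 -1.72] F [ 0.4  0.2 -0.8]
```

View pics/c6.png

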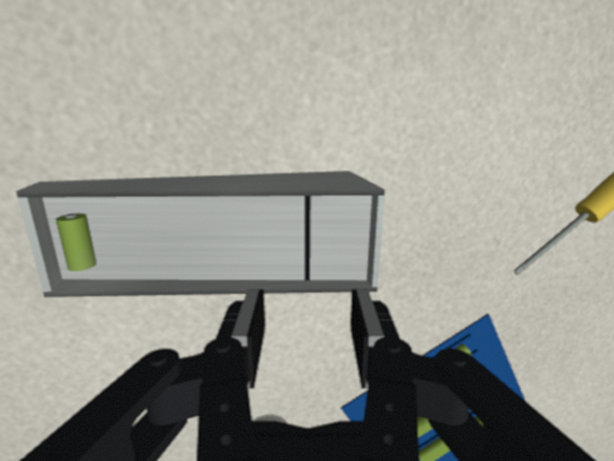

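The first cell rolled to the stop (picture ≈(75,242)). On to the second sound cell.

```bash

python3 -m pendant '[-0.06,-0.11,0.58,8.5,13,0.5,0.45, -0.06,-0.11,0.58,8.5,13,0.5,0.45, -0.06,-0.11,0.58,8.5,13,0.5,0.45, -0.06,-0.11,0.58,8.5,13,0.5,0.45, -0.06,-0.11,0.58,8.5,13,0.5,0.45]'
python3 -c "
from h import *
go([.565,-.0685,.15],down(92.1),grasp=False)"
```

```text
t: 10.6
tcp_pos: [0.5814, -0.1969, 0.2186]
tool_rot: [-1.547, -2.612, -0.037]
contact_force: [-0.1, -0.1, 0.3]
width: 0.0382
turn [-0.056 -0.094  0.464] shift cm [11.28  4.97  7.91] | rows>= 3.8 tcp-> [ 0.565 -0.068  0.15 ] t 10.6 w 0.0382 j [-0.46  0.57 -0.04  1.07  0.03 -0.96] F [-0.1 -0.1  0.3]
```

```bash

python3 -m pendant '[-0.056,-0.094,0.464,11.3,5,7.9,0.45, -0.056,-0.094,0.464,11.3,5,7.9,0.45, -0.056,-0.094,0.464,11.3,5,7.9,0.45, -0.056,-0.094,0.464,11.3,5,7.9,0.45, -0.056,-0.094,0.464,11.3,5,7.9,0.45]' >/dev/null
cat > cells.py <<'E'
from h import *
import sys
p=r.grab_frame('wrist'); p=r.grab_frame('wrist'); o=r.get_obs(); P=cloud(p,o)
t=np.array([float(sys.argv[1]),float(sys.argv[2])]); best=None
for d in r.masks_of(p,'cell1')[:8]:
    X=P[d['region']]; X=X[np.isfinite(X).all(1)]; c=(np.percentile(X,2,axis=0)+np.percentile(X,98,axis=0))/2
    if np.linalg.norm(c[:2]-t)<.02: best=c; print(round(d['p'],2),np.round(d['uv']),np.round(c,4),'top',np.round(np.percentile(X[:,2],98),4)); break
c=best if best is not None else t
print('used',np.round(c[:2],4))
go([t[0]*.5+c[0]*.5,c[1],float(sys.argv[3])],down(92.1),grasp=False)
E
python3 cells.py .565 -.0685 .080
```

```text
0.63 [260. 210.] [ 0.5662 -0.071   0.0166] top 0.022
used [ 0.5662 -0.071 ]
turn [0.002 0.003 0.002] shift cm [ 0.41 -0.14  7.  ] | rows>= 1.7 tcp-> [ 0.566 -0.071  0.08 ] t 11.2 w 0.0383 j [-0.26  0.51 -0.34  0.72 -0.   -0.3 ] F [0.  0.1 0.2]
```

```bash

python3 -m pendant '[0,0,0,0.35,0,3.5,0.45, 0,0,0,0.35,0,7,0.45, 0,0,0,0.35,0,7,0.45, 0,0,0,0.35,0,7,0.45, 0,0,0,0.35,0,7,0.45]'
python3 cells.py .565 -.071 .080
```

```text
t: 11.58
tcp_pos: [0.5683, -0.0728, 0.0817]
tool_rot: [2.178, 2.257, -0.0]
contact_force: [0.5, -0.8, 1.2]
width: 0.0386
0.65 [262. 252.] [ 0.5643 -0.0689  0.0132] top 0.0209
used [ 0.5643 -0.0689]
turn [ 0.006  0.004 -0.   ] shift cm [ 0.36 -0.4   0.24] | rows>= 0.1 tcp-> [ 0.565 -0.069  0.08 ] t 11.7 w 0.0383 j [-0.25  0.6  -0.39  0.57 -0.   -0.29] F [ 0.4 -0.5 -0.1]
```

```bash

python3 -m pendant '[0,0,0,0.25,-0.2,0.2,0.4, 0,0,0,0.25,-0.2,0.2,0.4, 0,0,0,0.25,-0.2,0.2,0.1, 0,0,0,0.25,-0.2,0.2,0.1, 0,0,0,0.25,-0.2,0.2,0.1]' 40
python3 -m pendant '[0,0,0,0,0,0,0.1, 0,0,0,0,0,0,0.1, 0,0,0,0,0,0,0.1]'
```

```text
t: 12.15
tcp_pos: [0.5655, -0.0689, 0.079]
tool_rot: [2.177, 2.259, 0.0]
contact_force: [-1.2, 1.1, 5.7]
width: 0.0152
t: 12.4
tcp_pos: [0.5655, -0.0689, 0.0789]
tool_rot: [2.177, 2.259, 0.0]
contact_force: [-1.5, 1.6, 5.4]
width: 0.0158
```

```bash

python3 -m pendant '[0,0,0,0,0,-3,0.1, 0,0,0,0,0,-7,0.1, 0.06,0.1,-0.3,-5,0,-11,0.1, 0.06,0.1,-0.6,-10,1,-12,0.1, 0.06,0.1,-0.6,-14,1,-12,0.1]'
python3 rel.py .14
```

```text
t: 12.82
tcp_pos: [0.5792, -0.1813, 0.1982]
tool_rot: [-1.687, -2.566, -0.028]
contact_force: [0.1, -0.0, -0.0]
width: 0.0151
turn [ 0.074  0.136 -0.672] shift cm [-16.57  -5.59   0.17] | rows>= 5.5 tcp-> [ 0.593 -0.355  0.186] t 12.8 w 0.0151 j [-0.44  0.55 -0.12  0.96  0.03 -0.84] F [ 0.1 -0.  -0. ]
```

```bash

python3 -m pendant '[0.074,0.136,-0.672,-16.5,-5.6,0.2,0.1, 0.074,0.136,-0.672,-16.5,-5.6,0.2,0.1, 0.074,0.136,-0.672,-16.5,-5.6,0.2,0.1, 0.074,0.136,-0.672,-16.5,-5.6,0.2,0.1, 0.074,0.136,-0.672,-16.5,-5.6,0.2,0.1]' >/dev/null
python3 -m pendant '[0,0,0,0,0,0,0.1]' >/dev/null
python3 rel.py .078
```

```text
turn [ 0.008  0.006 -0.074] shift cm [-0.09  0.36  5.53] | rows>= 1.3 tcp-> [ 0.581 -0.349  0.126] t 13.3 w 0.0151 j [-0.64  0.82  0.32  1.28 -0.03 -1.65] F [ 0.4  0.9 -0.3]
```

```bash

python3 -m pendant '[0.008,0.006,-0.074,-0.1,0.3,3,0.1, 0.008,0.006,-0.074,-0.1,0.3,5.3,0.1, 0.008,0.006,-0.074,-0.1,0.3,5.3,0.1, 0.008,0.006,-0.074,-0.1,0.3,5.3,0.1, 0.008,0.006,-0.074,-0.1,0.3,5.3,0.1]' >/dev/null
python3 rel.py .078
```

```text
turn [-0.     0.003  0.002] shift cm [-0.15 -0.36  0.55] | rows>= 0.2 tcp-> [ 0.581 -0.349  0.126] t 13.7 w 0.0154 j [-0.63  0.84  0.22  1.17 -0.03 -1.72] F [0.2 0.5 0.7]
```

```bash

python3 -m pendant '[0,0,0,-0.1,-0.3,0.45,0.1, 0,0,0,-0.1,-0.3,0.45,0.1, 0,0,0,-0.1,-0.3,0.45,0.1]'
python3 rel.py .078
```

```text
t: 13.98
tcp_pos: [0.5811, -0.3491, 0.1264]
tool_rot: [-0.705, -2.846, -0.076]
contact_force: [0.1, 0.3, 0.4]
width: 0.0149
turn [-0.     0.003  0.002] shift cm [-0.02  0.03  0.04] | rows>= 0.0 tcp-> [ 0.581 -0.349  0.126] t 14.0 w 0.0149 j [-0.64  0.85  0.22  1.16 -0.03 -1.72] F [0.1 0.3 0.4]
```

```bash

python3 -m pendant '[0,0,0,0,0,0,0.45, 0,0,0,0,0,0,0.45, 0,0,0,0,0,-0.5,0.45, 0,0,0,0,0,-1.5,0.45, 0,0,0,0,0,-3,0.45]' >/dev/null
python3 -m pendant '[0,0,0,0,0,-4,0.45, 0,0,0,0,0,-5,0.45, 0,0,0,0,0,-5,0.45, 0,0,0,0,0,-5,0.45]'
python3 - <<'E'
from h import *
o=r.get_obs();p=r.grab_frame('wrist'); save(p,'c7',s=1.2)
go([.496,-.018,.20],down(92.1),grasp=False,o=o)
E
```

```text
t: 14.73
tcp_pos: [0.5968, -0.3573, 0.2053]
tool_rot: [-0.704, -2.848, -0.075]
contact_force: [-1.0, 0.0, -0.8]
width: 0.0384
turn [-0.112 -0.193  1.045] shift cm [24.06 25.32  5.75] | rows>= 8.6 tcp-> [ 0.496 -0.018  0.2  ] t 14.7 w 0.0384 j [-0.63  0.82  0.38  1.34 -0.03 -1.72] F [-1.   0.  -0.8]
```

View pics/c7.png

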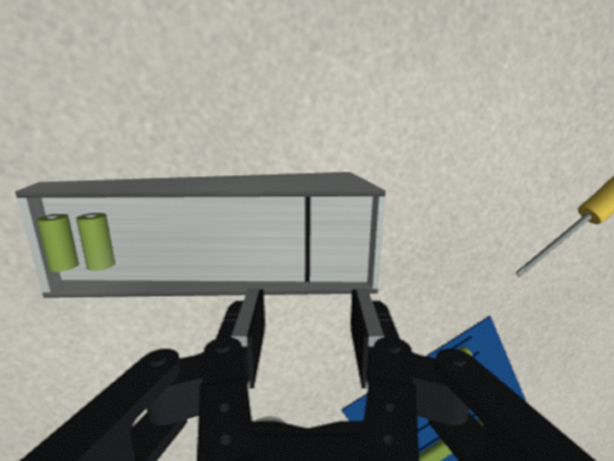

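Two cells now lie at the foot (58,242 and 96,242; the second is still settling). The third sound cell is next, near (0.496,-0.017).

```bash

python3 -m pendant '[-0.06,-0.11,0.58,12,13,2.5,0.45, -0.06,-0.11,0.58,12,13,2.5,0.45, -0.06,-0.11,0.58,12,13,2.5,0.45, -0.06,-0.11,0.58,12,13,2.5,0.45, -0.06,-0.11,0.58,12,13,2.5,0.45]' >/dev/null
python3 -c "
from h import *
go([.496,-.018,.15],down(92.1),grasp=False)"
```

```text
turn [-0.056 -0.091  0.463] shift cm [15.81  3.68  6.83] | rows>= 4.2 tcp-> [ 0.496 -0.018  0.15 ] t 15.2 w 0.0385 j [-0.46  0.51 -0.18  0.98  0.03 -0.96] F [ 0.  -0.6 -0.1]
```

```bash

python3 -m pendant '[-0.056,-0.091,0.463,15.8,3.7,6.8,0.45, -0.056,-0.091,0.463,15.8,3.7,6.8,0.45, -0.056,-0.091,0.463,15.8,3.7,6.8,0.45, -0.056,-0.091,0.463,15.8,3.7,6.8,0.45, -0.056,-0.091,0.463,15.8,3.7,6.8,0.45]' >/dev/null
python3 -m pendant '[0,0,0,0,0,0,0.45]' >/dev/null
python3 cells.py .496 -.017 .080
```

```text
0.64 [264. 200.] [ 0.4961 -0.0209  0.0148] top 0.0214
used [ 0.4961 -0.0209]
turn [0.005 0.005 0.003] shift cm [ 0.46 -0.49  7.11] | rows>= 1.7 tcp-> [ 0.496 -0.021  0.08 ] t 15.8 w 0.0382 j [-0.2   0.4  -0.53  0.64 -0.   -0.23] F [-0.4  0.7 -0.2]
```

```bash

python3 -m pendant '[0,0,0,0.45,-0.4,3.5,0.45, 0,0,0,0.45,-0.4,6.9,0.45, 0,0,0,0.45,-0.4,6.9,0.45, 0,0,0,0.45,-0.4,6.9,0.45, 0,0,0,0.45,-0.4,6.9,0.45]' >/dev/null
python3 cells.py .496 -.0195 .080
```

```text
0.85 [260. 246.] [ 0.4943 -0.0196  0.0136] top 0.0208
used [ 0.4943 -0.0196]
turn [0.009 0.006 0.002] shift cm [ 0.16 -0.29  0.4 ] | rows>= 0.1 tcp-> [ 0.495 -0.02   0.08 ] t 16.4 w 0.0382 j [-0.19  0.5  -0.6   0.47 -0.   -0.23] F [ 0.8  0.6 -0. ]
```

```bash

python3 -m pendant '[0,0,0,0.15,-0.1,0.4,0.4, 0,0,0,0.15,-0.1,0.4,0.4, 0,0,0,0.15,-0.1,0.4,0.1, 0,0,0,0.15,-0.1,0.4,0.1, 0,0,0,0.15,-0.1,0.4,0.1]' 40
python3 -m pendant '[0,0,0,0,0,0,0.1, 0,0,0,0,0,0,0.1, 0,0,0,0,0,0,0.1]'
```

```text
t: 16.83
tcp_pos: [0.4958, -0.0185, 0.079]
tool_rot: [2.172, 2.26, 0.003]
contact_force: [0.7, 1.2, 6.9]
width: 0.0153
t: 17.08
tcp_pos: [0.4958, -0.0185, 0.079]
tool_rot: [2.172, 2.259, 0.003]
contact_force: [-1.6, 0.5, 6.4]
width: 0.0152
```

```bash

python3 -m pendant '[0,0,0,0,0,-3,0.1, 0,0,0,0,0,-7,0.1, 0.06,0.1,-0.3,-5,2,-11,0.1, 0.06,0.1,-0.6,-10,3,-12,0.1, 0.06,0.1,-0.6,-14,4,-12,0.1]' >/dev/null
python3 rel.py .14
```

```text
turn [ 0.076  0.139 -0.676] shift cm [-23.66  -3.44  -0.47] | rows>= 5.7 tcp-> [ 0.593 -0.355  0.186] t 17.5 w 0.0152 j [-0.38  0.45 -0.3   0.88  0.03 -0.78] F [ 1.1 -0.4 -0.7]
```

```bash

python3 -m pendant '[0.07,0.13,-0.62,-19,-2.5,-0.5,0.1, 0.07,0.13,-0.62,-19,-2.5,-0.5,0.1, 0.07,0.13,-0.62,-19,-2.5,-0.5,0.1, 0.07,0.13,-0.62,-19,-2.5,-0.5,0.1, 0.07,0.13,-0.62,-19,-2.5,-0.5,0.1]' >/dev/null
python3 rel.py .14
```

```text
turn [ 0.007  0.007 -0.074] shift cm [-3.24 -2.92 -0.75] | rows>= 1.1 tcp-> [ 0.593 -0.355  0.186] t 17.9 w 0.0153 j [-0.6   0.76  0.2   1.23 -0.02 -1.61] F [ 0.2  0.7 -0.2]
```

```bash

python3 -m pendant '[0.007,0.007,-0.074,-3.2,-2.9,-0.7,0.1, 0.007,0.007,-0.074,-3.2,-2.9,-0.7,0.1, 0.007,0.007,-0.074,-3.2,-2.9,2,0.1, 0.007,0.007,-0.074,-3.2,-2.9,4.8,0.1, 0.007,0.007,-0.074,-3.2,-2.9,4.8,0.1]' >/dev/null
python3 -m pendant '[0,0,0,0,0,0,0.1]' >/dev/null
python3 rel.py .078
```

```text
turn [ 0.002 -0.004 -0.003] shift cm [-0.36 -0.47  0.45] | rows>= 0.2 tcp-> [ 0.581 -0.349  0.126] t 18.4 w 0.0154 j [-0.63  0.84  0.22  1.17 -0.03 -1.71] F [1.1 0.1 0.5]
```

```bash

python3 -m pendant '[0,0,0,-0.3,-0.4,0.4,0.1, 0,0,0,-0.3,-0.4,0.4,0.1, 0,0,0,-0.3,-0.4,0.4,0.1]' >/dev/null
python3 rel.py .078
```

```text
turn [ 0.001  0.003 -0.003] shift cm [ 0.15 -0.01  0.4 ] | rows>= 0.1 tcp-> [ 0.581 -0.349  0.126] t 18.7 w 0.0157 j [-0.64  0.85  0.23  1.17 -0.03 -1.72] F [0.5 0.  0.2]
```

```bash

python3 -m pendant '[0,0,0,0.1,0,0.25,0.1, 0,0,0,0.1,0,0.25,0.1, 0,0,0,0.1,0,0.25,0.1]'
python3 rel.py .078
```

```text
t: 18.92
tcp_pos: [0.5814, -0.3484, 0.1262]
tool_rot: [-0.71, -2.842, -0.079]
contact_force: [-0.1, -0.7, 0.2]
width: 0.0152
turn [ 0.001  0.    -0.003] shift cm [-0.04 -0.04  0.01] | rows>= 0.0 tcp-> [ 0.581 -0.349  0.126] t 18.9 w 0.0152 j [-0.64  0.85  0.22  1.16 -0.03 -1.72] F [-0.1 -0.7  0.2]
```

```bash

python3 -m pendant '[0,0,0,0,0,0,0.45, 0,0,0,0,0,0,0.45, 0,0,0,0,0,-0.5,0.45, 0,0,0,0,0,-1.5,0.45, 0,0,0,0,0,-3,0.45]' >/dev/null
python3 -m pendant '[0,0,0,0,0,-4,0.45, 0,0,0,0,0,-5,0.45, 0,0,0,0,0,-5,0.45, 0,0,0,0,0,-5,0.45, 0,0,0,0,0,-5,0.45]'
python3 - <<'E'
from h import *
o=r.get_obs();p=r.grab_frame('wrist'); save(p,'c8',s=1.2)
go([.500,-.123,.20],down(92.1),grasp=False,o=o)
E
```

```text
t: 19.75
tcp_pos: [0.5962, -0.3563, 0.2031]
tool_rot: [-0.71, -2.841, -0.079]
contact_force: [-0.1, -0.3, -0.5]
width: 0.0382
turn [-0.114 -0.199  1.04 ] shift cm [18.93 16.06  4.55] | rows>= 8.5 tcp-> [ 0.5   -0.123  0.2  ] t 19.8 w 0.0382 j [-0.63  0.82  0.38  1.34 -0.03 -1.71] F [-0.1 -0.3 -0.5]
```

View pics/c8.png

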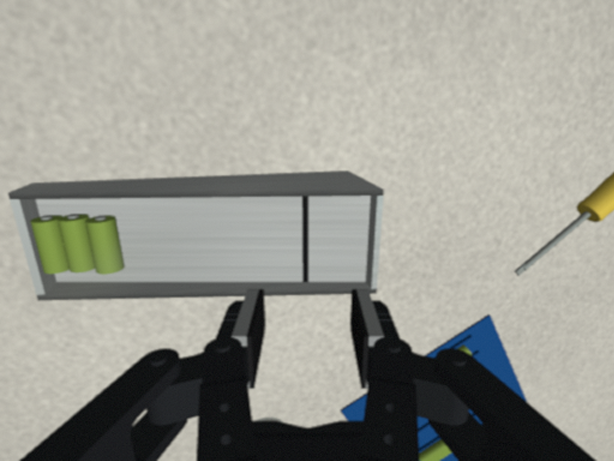

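All three sound cells queue against the stop (50–105, 242). Now the crushed ones, starting with (0.500,-0.123).

```bash

python3 -m pendant '[-0.06,-0.11,0.58,10,8,2.5,0.45, -0.06,-0.11,0.58,10,8,2.5,0.45, -0.06,-0.11,0.58,10,8,2.5,0.45, -0.06,-0.11,0.58,10,8,2.5,0.45, -0.06,-0.11,0.58,10,8,2.5,0.45]' >/dev/null
python3 -c "
from h import *
go([.500,-.123,.15],down(92.1),grasp=False)"
```

```text
turn [-0.057 -0.09   0.457] shift cm [11.09  1.9   6.03] | rows>= 3.8 tcp-> [ 0.5   -0.123  0.15 ] t 20.2 w 0.0384 j [-0.54  0.54 -0.14  0.99  0.02 -1.04] F [ 0.2 -0.3  0.7]
```

```bash

python3 -m pendant '[-0.057,-0.09,0.457,11.1,1.9,6,0.45, -0.057,-0.09,0.457,11.1,1.9,6,0.45, -0.057,-0.09,0.457,11.1,1.9,6,0.45, -0.057,-0.09,0.457,11.1,1.9,6,0.45, -0.057,-0.09,0.457,11.1,1.9,6,0.45]' >/dev/null
python3 -m pendant '[0,0,0,0,0,0,0.45]' >/dev/null
python3 cells.py .500 -.123 .080
```

```text
0.81 [261. 198.] [ 0.4993 -0.1244  0.0094] top 0.0158
used [ 0.4993 -0.1244]
turn [0.006 0.003 0.003] shift cm [ 0.45 -0.48  7.18] | rows>= 1.7 tcp-> [ 0.5   -0.124  0.08 ] t 20.9 w 0.0386 j [-0.39  0.43 -0.48  0.66 -0.   -0.43] F [-0.7  0.6 -0.5]
```

```bash

python3 -m pendant '[0,0,0,0.4,-0.4,3.5,0.45, 0,0,0,0.4,-0.4,6.9,0.45, 0,0,0,0.4,-0.4,6.9,0.45, 0,0,0,0.4,-0.4,6.9,0.45, 0,0,0,0.4,-0.4,6.9,0.45]' >/dev/null
python3 cells.py .4995 -.124 .080
```

```text
0.94 [257. 246.] [ 0.4982 -0.1235  0.0109] top 0.0156
used [ 0.4982 -0.1235]
turn [0.008 0.004 0.003] shift cm [ 0.09 -0.19  0.43] | rows>= 0.1 tcp-> [ 0.499 -0.123  0.08 ] t 21.4 w 0.0382 j [-0.39  0.52 -0.55  0.49 -0.   -0.43] F [ 0.6 -1.  -0.4]
```

```bash

python3 -m pendant '[0,0,0,0.05,-0.1,0.4,0.4, 0,0,0,0.05,-0.1,0.4,0.4, 0,0,0,0.05,-0.1,0.4,0.1, 0,0,0,0.05,-0.1,0.4,0.1, 0,0,0,0.05,-0.1,0.4,0.1]' 40
python3 -m pendant '[0,0,0,0,0,0,0.1, 0,0,0,0,0,0,0.1, 0,0,0,0,0,0,0.1]'
python3 -m pendant '[0,0,0,0,0,-3,0.1, 0,0,0,0,0,-7,0.1, 0,0,0,0,0,-11,0.1, 0,0,0,0,0,-11,0.1]'
python3 - <<'E'
from h import *
o=r.get_obs();p=r.grab_frame('wrist'); save(p,'d1',s=1.2)
p=r.grab_frame('top'); P=cloud(p); save(p,'d1t',(180,130,330,230),4)
E
```

```text
t: 21.85
tcp_pos: [0.4982, -0.1229, 0.0789]
tool_rot: [2.173, 2.262, 0.003]
contact_force: [-1.9, 1.7, 6.0]
width: 0.0182
t: 22.1
tcp_pos: [0.4983, -0.1229, 0.0789]
tool_rot: [2.173, 2.262, 0.003]
contact_force: [-1.3, 1.6, 6.0]
width: 0.0184
t: 22.43
tcp_pos: [0.5013, -0.1241, 0.1953]
tool_rot: [2.166, 2.255, 0.009]
contact_force: [1.2, -0.6, -0.6]
width: 0.018
```

View pics/d1.png

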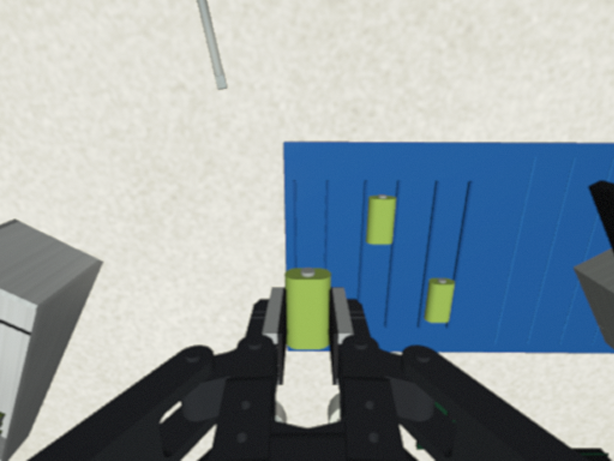

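View pics/d1t.png

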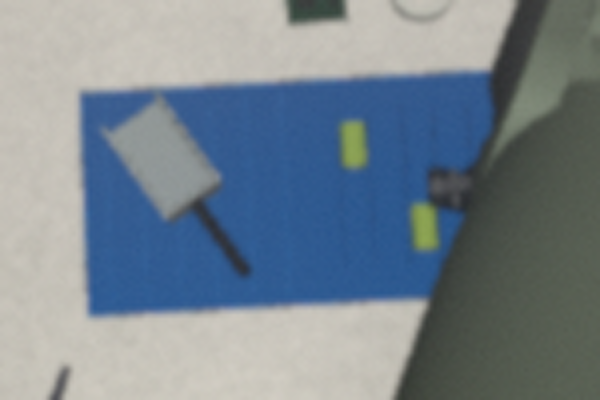

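The cell is held and the cup hasn't moved. Carrying it over the cup, jaws along the cup's x axis.

```bash
cat > cupg.py <<'E'
from h import *
import sys
x,y,yaw,z=map(float,sys.argv[1:5])
go([x,y,z],down(yaw),grasp=False)
E
python3 cupg.py .549 .128 34.9 .19
```

```text
turn [ 1.000e-02 -1.000e-03  1.002e+00] shift cm [ 2.49e+01  6.02e+00 -2.00e-02] | rows>= 8.0 tcp-> [0.549 0.128 0.19 ] t 22.5 w 0.018 j [-0.39  0.36 -0.46  0.74 -0.   -0.43] F [-0.  -0.5 -2.3]
```

```bash

python3 -m pendant '[0.005,0,0.6,17,3,0,0.1, 0.005,0,0.6,17,3,0,0.1, 0.005,0,0.6,17,3,0,0.1, 0.005,0,0.6,17,3,0,0.1, 0.005,0,0.6,17,3,0,0.1]' >/dev/null
python3 cupg.py .549 .128 34.9 .19
```

```text
turn [-0.002  0.002  0.429] shift cm [ 8.12 -1.38 -0.37] | rows>= 3.4 tcp-> [0.549 0.128 0.19 ] t 22.9 w 0.0181 j [-0.04  0.39 -0.43  0.76  0.    0.49] F [-0.5  0.1 -0.3]
```

```bash

python3 -m pendant '[0,0,0.429,8.1,-1.4,-0.4,0.1, 0,0,0.429,8.1,-1.4,-0.4,0.1, 0,0,0.429,8.1,-1.4,-0.4,0.1, 0,0,0.429,8.1,-1.4,-0.4,0.1, 0,0,0.429,8.1,-1.4,-0.4,0.1]' >/dev/null
python3 -m pendant '[0,0,0,0,0,0,0.1]' >/dev/null
cat > cuplook.py <<'E'
from h import *
import sys
p=r.grab_frame('wrist'); p=r.grab_frame('wrist'); o=r.get_obs();P=cloud(p,o);save(p,sys.argv[1],s=1.2)
for d in r.masks_of(p,'cup')[:3]:
    X=P[d['region']]; X=X[np.isfinite(X).all(1)]; X=X[(X[:,2]>.04)&(X[:,2]<.053)]
    if len(X)<20: continue
    c,s,a=cv2.minAreaRect(X[:,:2].astype(np.float32)); print('rim',round(d['p'],2),np.round(d['uv']),len(X),np.round(c,4),np.round(s,4),round(a,1))
E
python3 cuplook.py d2; python3 cupg.py .549 .128 34.9 .101
```

```text
rim 0.96 [249. 195.] 2576 [0.5246 0.1116] [0.1551 0.0525] 35.4
turn [0.    0.002 0.004] shift cm [ 0.19 -0.27  9.04] | rows>= 2.2 tcp-> [0.549 0.128 0.101] t 23.6 w 0.018 j [ 0.09  0.45 -0.32  0.81 -0.    1.05] F [-0.2  0.4  0.1]
```

View pics/d2.png

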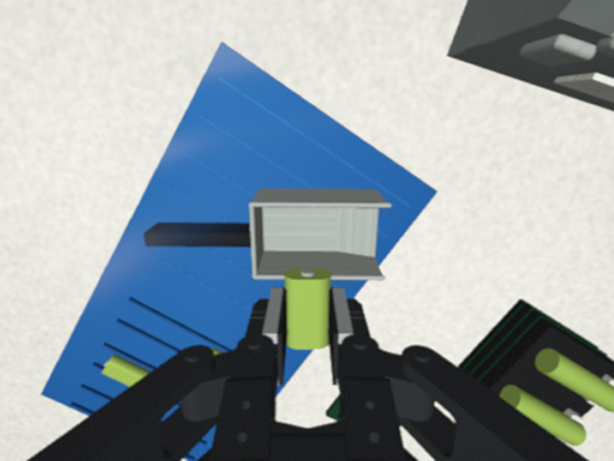

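The cup fit agrees to within 1 mm. Lowering and releasing.

```bash

python3 -m pendant '[0,0,0,0.2,-0.2,4,0.1, 0,0,0,0.2,-0.2,8,0.1, 0,0,0,0.2,-0.2,9,0.1, 0,0,0,0.2,-0.2,9,0.1, 0,0,0,0.2,-0.2,9,0.1]'
python3 cuplook.py d3; python3 cupg.py .549 .128 34.9 .101
```

```text
t: 24.02
tcp_pos: [0.55, 0.1276, 0.1024]
tool_rot: [2.995, 0.948, -0.002]
contact_force: [-0.0, -0.2, -0.2]
width: 0.0179
turn [ 0.003 -0.003  0.004] shift cm [-0.23 -0.16  0.33] | rows>= 0.1 tcp-> [0.549 0.128 0.101] t 24.2 w 0.0177 j [ 0.1   0.56 -0.39  0.61 -0.    1.06] F [ 0.3  0.9 -0.2]
```

View pics/d3.png

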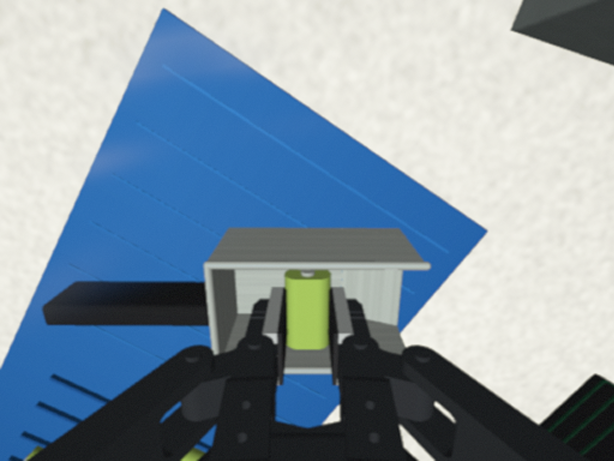

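```bash

python3 -m pendant '[0,0,0,0,0,0.3,0.33, 0,0,0,0,0,0.3,0.33, 0,0,0,0,0,0.3,0.33, 0,0,0,0,0,0.3,0.33]'
python3 -m pendant '[0,0,0,0,0,-3,0.33, 0,0,0,0,0,-7,0.33, 0,0,0,0,0,-10,0.33, 0,0,0,0,0,-10,0.4, 0,0,0,0,0,-10,0.45]'
python3 cuplook.py d4; python3 cupg.py .499 -.071 92.1 .15
```

```text
t: 24.5
tcp_pos: [0.5503, 0.1281, 0.0996]
tool_rot: [2.994, 0.948, 0.001]
contact_force: [-0.5, -0.1, -1.1]
width: 0.0282
t: 24.92
tcp_pos: [0.5515, 0.1283, 0.2014]
tool_rot: [2.993, 0.948, 0.008]
contact_force: [-0.3, -1.2, 0.1]
width: 0.0384
rim 0.59 [243. 194.] 2494 [0.5235 0.1117] [0.1553 0.0529] 35.1
turn [-0.001  0.002 -0.994] shift cm [-15.54  13.39   4.82] | rows>= 8.0 tcp-> [ 0.499 -0.071  0.15 ] t 25.1 w 0.0387 j [ 0.1   0.44 -0.31  0.82 -0.    1.06] F [-0.3  0.  -0.2]
```

View pics/d4.png

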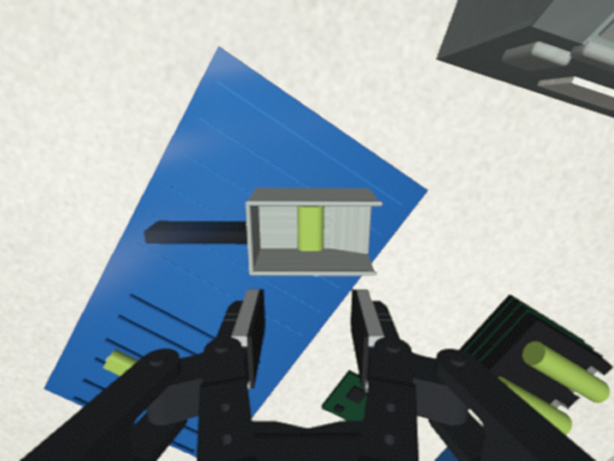

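The first crushed cell lies flat in the cup (picture (310,228)). Second one, near (0.498,-0.071).

```bash

python3 -m pendant '[0,0,-0.6,-10,8.5,0,0.45, 0,0,-0.6,-10,8.5,0,0.45, 0,0,-0.6,-10,8.5,0,0.45, 0,0,-0.6,-10,8.5,0,0.45, 0,0,-0.6,-10,8.5,0,0.45]' >/dev/null
python3 cupg.py .498 -.071 92.1 .15
```

```text
turn [-0.004  0.002 -0.4  ] shift cm [-7.05  0.86  4.76] | rows>= 3.2 tcp-> [ 0.498 -0.071  0.15 ] t 25.5 w 0.0383 j [-0.15  0.36 -0.43  0.78 -0.    0.22] F [-0.6  1.  -0.6]
```

```bash

python3 -m pendant '[0,0,-0.4,-7,0.9,2,0.45, 0,0,-0.4,-7,0.9,4.7,0.45, 0,0,-0.4,-7,0.9,4.7,0.45, 0,0,-0.4,-7,0.9,4.7,0.45, 0,0,-0.4,-7,0.9,4.7,0.45]' >/dev/null
python3 -m pendant '[0,0,0,0,0,0,0.45]' >/dev/null
python3 cells.py .498 -.071 .080
```

```text
0.59 [252. 205.] [ 0.4967 -0.0716  0.0124] top 0.0159
used [ 0.4967 -0.0716]
turn [ 0.     0.001 -0.001] shift cm [-0.42 -0.35  7.22] | rows>= 1.7 tcp-> [ 0.497 -0.072  0.08 ] t 26.1 w 0.0386 j [-0.28  0.41 -0.51  0.65 -0.   -0.31] F [-0.3 -0.6 -0.6]
```

```bash

python3 -m pendant '[0,0,0,-0.4,-0.3,3.5,0.45, 0,0,0,-0.4,-0.3,7,0.45, 0,0,0,-0.4,-0.3,7,0.45, 0,0,0,-0.4,-0.3,7,0.45, 0,0,0,-0.4,-0.3,7,0.45]' >/dev/null
python3 cells.py .4975 -.071 .080
```

```text
0.77 [258. 247.] [ 0.4963 -0.0717  0.0096] top 0.0156
used [ 0.4963 -0.0717]
turn [ 0.004  0.002 -0.001] shift cm [ 0.04 -0.24  0.42] | rows>= 0.1 tcp-> [ 0.497 -0.072  0.08 ] t 26.7 w 0.0384 j [-0.29  0.51 -0.58  0.48 -0.   -0.33] F [ 0.5  0.3 -0.4]
```

```bash

python3 -m pendant '[0,0,0,0.05,-0.1,0.4,0.4, 0,0,0,0.05,-0.1,0.4,0.4, 0,0,0,0.05,-0.1,0.4,0.1, 0,0,0,0.05,-0.1,0.4,0.1, 0,0,0,0.05,-0.1,0.4,0.1]' 40
python3 -m pendant '[0,0,0,0,0,0,0.1, 0,0,0,0,0,0,0.1, 0,0,0,0,0,0,0.1]'
python3 -m pendant '[0,0,0,0,0,-3,0.1, 0,0,0,0,0,-7,0.1, 0,0,0.2,3,1,-11,0.1, 0,0,0.4,7,2,-11,0.1, 0,0,0.5,11,3,-11,0.1]'
python3 cupg.py .553 .131 34.9 .19
```

```text
t: 27.12
tcp_pos: [0.497, -0.0713, 0.079]
tool_rot: [2.181, 2.26, 0.0]
contact_force: [-2.1, -0.1, 5.1]
width: 0.018
t: 27.37
tcp_pos: [0.497, -0.0713, 0.0789]
tool_rot: [2.181, 2.26, 0.0]
contact_force: [-1.0, 1.3, 5.7]
width: 0.018
t: 27.78
tcp_pos: [0.5223, 0.0254, 0.1911]
tool_rot: [2.543, 1.836, 0.007]
contact_force: [-0.1, -0.5, -1.0]
width: 0.0178
turn [ 0.006 -0.003  0.642] shift cm [10.99 -0.4   0.12] | rows>= 5.1 tcp-> [0.553 0.131 0.19 ] t 27.8 w 0.0178 j [-0.09  0.38 -0.43  0.75 -0.    0.23] F [-0.1 -0.5 -1. ]
```

```bash

python3 -m pendant '[0,0,0.642,11,-0.4,0.1,0.1, 0,0,0.642,11,-0.4,0.1,0.1, 0,0,0.642,11,-0.4,0.1,0.1, 0,0,0.642,11,-0.4,0.1,0.1, 0,0,0.642,11,-0.4,0.1,0.1]' >/dev/null
python3 -m pendant '[0,0,0,0,0,0,0.1]' >/dev/null
python3 cuplook.py d5; python3 cupg.py .564 .1395 35.1 .101
```

```text
rim 0.72 [234. 199.] 2588 [0.524  0.1112] [0.1552 0.0526] 34.8
turn [0.001 0.001 0.046] shift cm [1.66 0.19 8.56] | rows>= 2.1 tcp-> [0.564 0.14  0.101] t 28.4 w 0.018 j [ 0.1   0.46 -0.32  0.8  -0.    1.02] F [ 0.4 -0.2 -1. ]
```

View pics/d5.png

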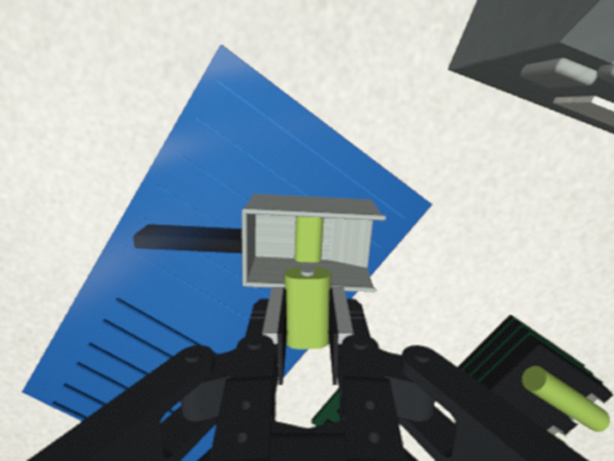

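```bash

python3 -m pendant '[0,0,0.046,1.7,0.2,3,0.1, 0,0,0.046,1.7,0.2,6.5,0.1, 0,0,0.046,1.7,0.2,8.4,0.1, 0,0,0.046,1.7,0.2,8.4,0.1, 0,0,0.046,1.7,0.2,8.4,0.1]'
python3 cuplook.py d6; python3 cupg.py .564 .1395 35.1 .101
```

```text
t: 28.85
tcp_pos: [0.5637, 0.1393, 0.1019]
tool_rot: [2.996, 0.945, -0.005]
contact_force: [0.2, -0.3, 0.8]
width: 0.0178
rim 0.56 [174. 245.] 6355 [0.5248 0.112 ] [0.1557 0.0538] 34.4
turn [ 0.002 -0.002 -0.002] shift cm [-0.17 -0.08  0.35] | rows>= 0.1 tcp-> [0.564 0.14  0.101] t 29.0 w 0.018 j [ 0.12  0.58 -0.35  0.64 -0.    1.08] F [ 0.3 -0.1 -0.2]
```

View pics/d6.png

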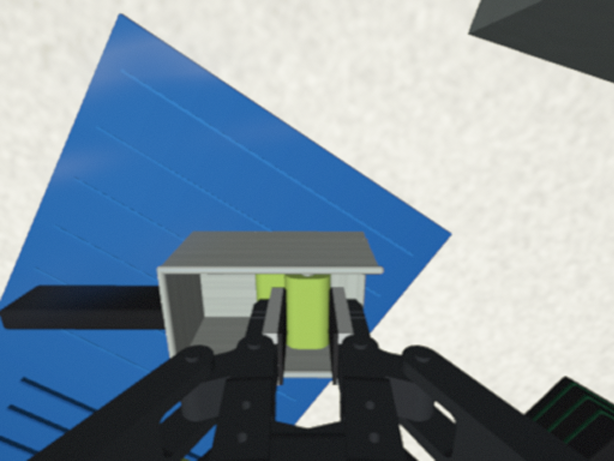

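```bash

python3 -m pendant '[0,0,0,-0.1,0,0.3,0.33, 0,0,0,-0.1,0,0.3,0.33, 0,0,0,-0.1,0,0.3,0.33, 0,0,0,-0.1,0,0.3,0.33]'
python3 -m pendant '[0,0,0,0,0,-3,0.33, 0,0,0,0,0,-7,0.33, 0,0,0,0,0,-10,0.33, 0,0,0,0,0,-10,0.4, 0,0,0,0,0,-10,0.45]'
python3 cuplook.py d7; python3 cupg.py .564 -.0165 92.1 .15
```

```text
t: 29.33
tcp_pos: [0.564, 0.1394, 0.1002]
tool_rot: [2.995, 0.944, 0.001]
contact_force: [-0.1, -0.5, -0.2]
width: 0.0279
t: 29.75
tcp_pos: [0.5652, 0.1397, 0.202]
tool_rot: [2.994, 0.944, 0.008]
contact_force: [-0.7, -0.0, -0.5]
width: 0.0382
rim 0.58 [215. 198.] 2512 [0.5234 0.1119] [0.1552 0.0524] 35.1
turn [-0.001  0.002 -0.997] shift cm [-8.83 12.84  4.86] | rows>= 8.0 tcp-> [ 0.564 -0.016  0.15 ] t 29.9 w 0.0384 j [ 0.12  0.47 -0.26  0.84 -0.    1.08] F [-0.7  0.8  0.3]
```

View pics/d7.png

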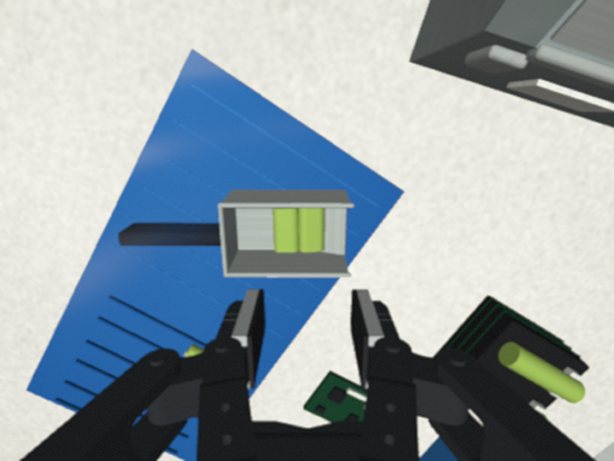

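Two crushed cells lie side by side in the cup (286 and 311, 230). Third one, near (0.562,-0.016).

```bash

python3 -m pendant '[0,0,-0.6,-5.5,8,0,0.45, 0,0,-0.6,-5.5,8,0,0.45, 0,0,-0.6,-5.5,8,0,0.45, 0,0,-0.6,-5.5,8,0,0.45, 0,0,-0.6,-5.5,8,0,0.45]' >/dev/null
python3 cupg.py .563 -.0165 92.1 .15
```

```text
turn [-0.003  0.001 -0.394] shift cm [-5.38  1.97  4.79] | rows>= 3.2 tcp-> [ 0.563 -0.016  0.15 ] t 30.3 w 0.0383 j [-0.06  0.45 -0.3   0.83 -0.    0.3 ] F [0.6 1.  0.3]
```

```bash

python3 -m pendant '[0,0,-0.394,-5.4,2,2,0.45, 0,0,-0.394,-5.4,2,4.8,0.45, 0,0,-0.394,-5.4,2,4.8,0.45, 0,0,-0.394,-5.4,2,4.8,0.45, 0,0,-0.394,-5.4,2,4.8,0.45]' >/dev/null
python3 -m pendant '[0,0,0,0,0,0,0.45]' >/dev/null
python3 cells.py .563 -.0165 .080
```

```text
0.59 [252. 207.] [ 0.5629 -0.0166  0.0107] top 0.0159
used [ 0.5629 -0.0166]
turn [-0.     0.001 -0.003] shift cm [-0.16 -0.13  7.16] | rows>= 1.7 tcp-> [ 0.563 -0.017  0.08 ] t 31.0 w 0.0381 j [-0.16  0.5  -0.36  0.72 -0.   -0.19] F [-0.4 -0.4  0.5]
```

```bash

python3 -m pendant '[0,0,0,-0.2,-0.1,3.5,0.45, 0,0,0,-0.2,-0.1,7,0.45, 0,0,0,-0.2,-0.1,7,0.45, 0,0,0,-0.2,-0.1,7,0.45, 0,0,0,-0.2,-0.1,7,0.45]' >/dev/null
python3 cells.py .563 -.0165 .080
```

```text
0.92 [257. 250.] [ 0.5626 -0.0175  0.0095] top 0.0157
used [ 0.5626 -0.0175]
turn [ 0.004  0.002 -0.003] shift cm [ 0.01 -0.21  0.39] | rows>= 0.1 tcp-> [ 0.563 -0.017  0.08 ] t 31.5 w 0.0383 j [-0.16  0.59 -0.41  0.57 -0.   -0.2 ] F [ 0.5  1.  -0.6]
```

```bash

python3 -m pendant '[0,0,0,0,-0.1,0.4,0.4, 0,0,0,0,-0.1,0.4,0.4, 0,0,0,0,-0.1,0.4,0.1, 0,0,0,0,-0.1,0.4,0.1, 0,0,0,0,-0.1,0.4,0.1]' 40
python3 -m pendant '[0,0,0,0,0,0,0.1, 0,0,0,0,0,0,0.1, 0,0,0,0,0,0,0.1]'
python3 -m pendant '[0,0,0,0,0,-3,0.1, 0,0,0,0,0,-7,0.1, 0,0,0.2,3,0,-11,0.1, 0,0,0.4,6,-1,-11,0.1, 0,0,0.5,8,-2,-11,0.1]'
python3 cupg.py .538 .121 34.9 .19
```

```text
t: 31.95
tcp_pos: [0.5629, -0.0173, 0.079]
tool_rot: [2.182, 2.257, 0.001]
contact_force: [-2.2, 1.0, 7.7]
width: 0.0179
t: 32.2
tcp_pos: [0.5629, -0.0173, 0.0789]
tool_rot: [2.182, 2.257, 0.001]
contact_force: [-0.1, 1.1, 7.8]
width: 0.0179
t: 32.62
tcp_pos: [0.5417, 0.0637, 0.1914]
tool_rot: [2.567, 1.804, 0.01]
contact_force: [-0.0, -0.2, -1.4]
width: 0.0178
turn [ 0.006 -0.005  0.616] shift cm [ 5.27 -2.29  0.14] | rows>= 4.9 tcp-> [0.538 0.121 0.19 ] t 32.6 w 0.0178 j [-0.02  0.42 -0.37  0.78  0.    0.33] F [-0.  -0.2 -1.4]
```

```bash

python3 -m pendant '[0,0,0.616,5.3,-2.3,0.1,0.1, 0,0,0.616,5.3,-2.3,0.1,0.1, 0,0,0.616,5.3,-2.3,0.1,0.1, 0,0,0.616,5.3,-2.3,0.1,0.1, 0,0,0.616,5.3,-2.3,0.1,0.1]' >/dev/null
python3 -m pendant '[0,0,0,0,0,0,0.1]' >/dev/null
python3 cuplook.py d8; python3 cupg.py .534 .1175 35.0 .125
```

```text
rim 0.94 [254. 202.] 2601 [0.5242 0.1118] [0.1555 0.0526] 34.8
turn [0.001 0.    0.01 ] shift cm [-0.24  0.07  6.17] | rows>= 1.5 tcp-> [0.534 0.118 0.125] t 33.3 w 0.0181 j [ 0.09  0.43 -0.36  0.78 -0.    1.04] F [ 0.1 -0.  -0.2]
```

View pics/d8.png

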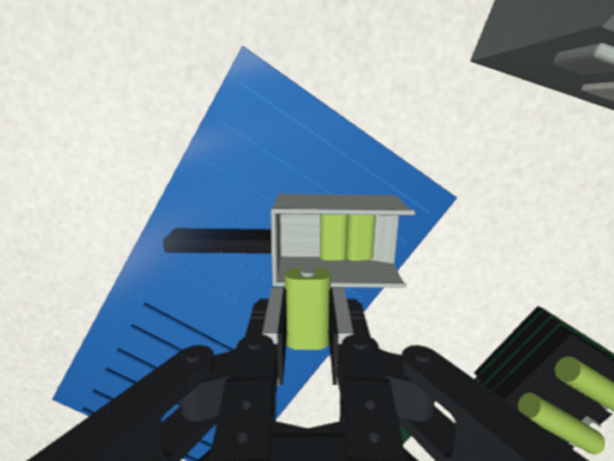

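```bash

python3 -m pendant '[0,0,0.01,-0.3,0.05,3,0.1, 0,0,0.01,-0.3,0.05,6.1,0.1, 0,0,0.01,-0.3,0.05,6.1,0.1, 0,0,0.01,-0.3,0.05,6.1,0.1, 0,0,0.01,-0.3,0.05,6.1,0.1]'
python3 cuplook.py d9; python3 cupg.py .534 .1175 35.0 .125
```

```text
t: 33.68
tcp_pos: [0.534, 0.1174, 0.1266]
tool_rot: [2.996, 0.941, 0.001]
contact_force: [-0.5, -0.2, 0.0]
width: 0.0183
rim 0.69 [265. 224.] 4378 [0.5246 0.1123] [0.1562 0.0524] 34.8
turn [ 0.002 -0.002 -0.003] shift cm [-0.06 -0.04  0.24] | rows>= 0.1 tcp-> [0.534 0.118 0.125] t 33.8 w 0.0181 j [ 0.08  0.5  -0.43  0.64 -0.    1.04] F [-1.   0.2  0.5]
```

View pics/d9.png

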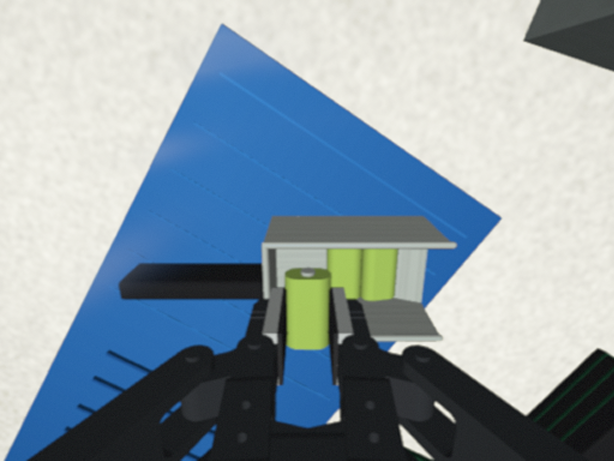

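```bash

python3 -m pendant '[0,0,0,0,0,0,0.35, 0,0,0,0,0,0,0.35, 0,0,0,0,0,0,0.35, 0,0,0,0,0,0,0.35]'
python3 -m pendant '[0,0,0,0,0,-3,0.4, 0,0,0,0,0,-7,0.45, 0,0,0,-3,0,-9,0.6, 0,0,0,-7,0,-9,0.7, 0,0,0,-9,0,-9,0.7]'
python3 cuplook.py d10
python3 - <<'E'
from h import *
p=r.grab_frame('top'); save(p,'top2',s=1.5)
p=r.grab_frame('scene'); save(p,'scene2',s=1.5)
E
```

```text
t: 34.17
tcp_pos: [0.5336, 0.1175, 0.126]
tool_rot: [2.997, 0.94, 0.001]
contact_force: [0.2, -0.4, -0.0]
width: 0.0301
t: 34.58
tcp_pos: [0.4574, 0.0651, 0.2168]
tool_rot: [2.996, 0.94, 0.0]
contact_force: [-1.2, 0.7, -0.6]
width: 0.0602
rim 0.89 [365. 207.] 2200 [0.5263 0.1127] [0.1528 0.0521] 35.0
```

View pics/d10.png

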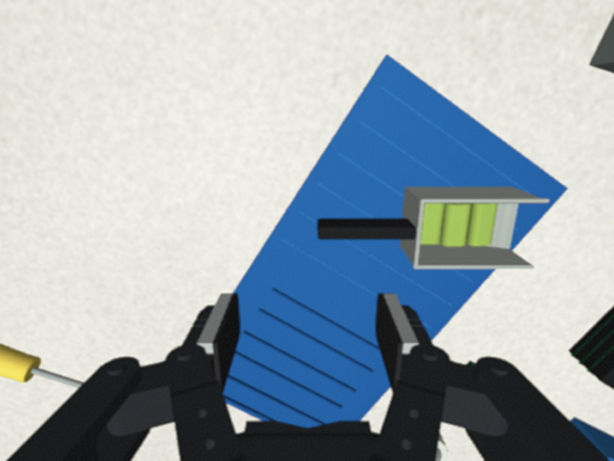

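View pics/scene2.png

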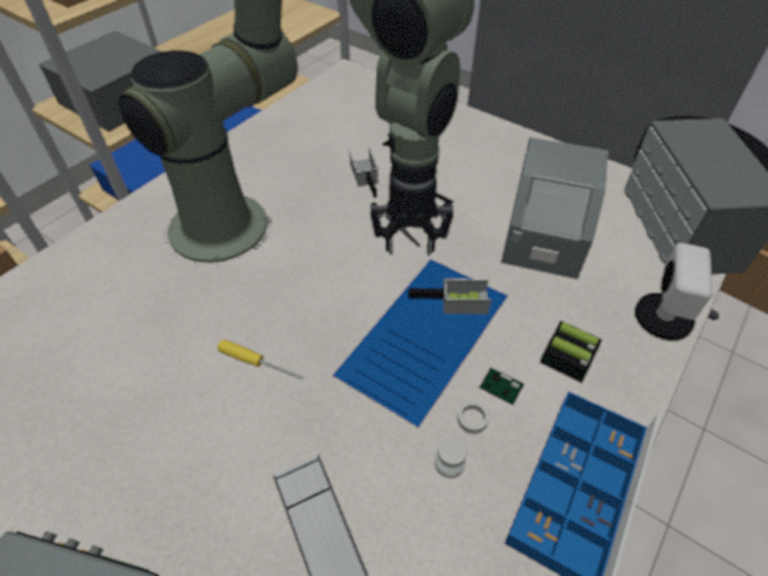

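All three crushed cells lie side by side in the cup (432, 457, 483; 225). Next I grasp the handle with the fingers leaning 45° forward, so the later tip keeps the gripper clear of the bin.

```bash
cat > cp.py <<'E'
from h import *
import sys
# cup pose planner: cup origin x y z, yaw, pitch(nose-down deg), extra backoff along tool z (m)
def tool_for(ox,oy,oz,yaw,pitch,back=0,lean=45.,pinch=(-.08,0,.030)):
    Rc=R.from_euler('ZY',[yaw,pitch],degrees=True).as_matrix()
    zt=Rc@np.array([sin(D(lean)),0,-cos(D(lean))]); xt=Rc@np.array([0,-1.,0])
    g=np.array([ox,oy,oz])+Rc@np.array(pinch)-back*zt
    return g,xz(xt,zt)
if __name__=='__main__':
    ox,oy,oz,yaw,pitch,back=map(float,sys.argv[1:7])
    g,Rt=tool_for(ox,oy,oz,yaw,pitch,back); go(g,Rt)
E
python3 cp.py .5532 .1315 .003 34.9 0 .10
```

```text
turn [0.615 0.612 1.482] shift cm [-7.55 -0.05  7.4 ] | rows>= 13.7 tcp-> [0.398 0.023 0.142] t 34.8 w 0.0597 j [-0.02  0.26 -0.54  0.77 -0.    0.95] F [-0.3  0.4 -0.6]
```

```bash

python3 -m pendant '[0.22,0.22,0.535,-6,0,1,0.7, 0.22,0.22,0.535,-6,0,1,0.7, 0.22,0.22,0.535,-6,0,1,0.7, 0.22,0.22,0.535,-6,0,1,0.7, 0.22,0.22,0.535,-6,0,1,0.7]' >/dev/null
python3 -m pendant '[0.22,0.22,0.535,0,0,0,0.7, 0.22,0.22,0.535,0,0,0,0.7, 0.22,0.22,0.535,0,0,0,0.7, 0.22,0.22,0.535,0,0,0,0.7, 0.22,0.22,0.535,0,0,0,0.7]' >/dev/null
python3 cp.py .5532 .1315 .003 34.9 0 .10
```

```text
turn [0.173 0.168 0.408] shift cm [-1.55  4.58  4.47] | rows>= 3.8 tcp-> [0.398 0.023 0.142] t 35.7 w 0.0601 j [-0.42  0.06 -0.96  0.34  0.56  1.71] F [ 0.6 -0.  -0.1]
```

```bash

python3 -m pendant '[0.173,0.168,0.408,-1.5,4.6,4.5,0.7, 0.173,0.168,0.408,-1.5,4.6,4.5,0.7, 0.173,0.168,0.408,-1.5,4.6,4.5,0.7, 0.173,0.168,0.408,-1.5,4.6,4.5,0.7, 0.173,0.168,0.408,-1.5,4.6,4.5,0.7]' >/dev/null
python3 -m pendant '[0,0,0,0,0,0,0.7]' >/dev/null
python3 cuplook.py e1
python3 cp.py .5532 .1315 .003 34.9 0 .0
```

```text
rim 0.66 [253. 155.] 2206 [0.525  0.1106] [0.1556 0.0522] 34.8
turn [0.003 0.002 0.008] shift cm [-0.07 -0.02 10.  ] | rows>= 2.4 tcp-> [0.456 0.064 0.071] t 36.3 w 0.0597 j [-0.53  0.22 -1.26 -0.3   0.7   2.14] F [ 0.1 -0.3  0.2]
```

View pics/e1.png

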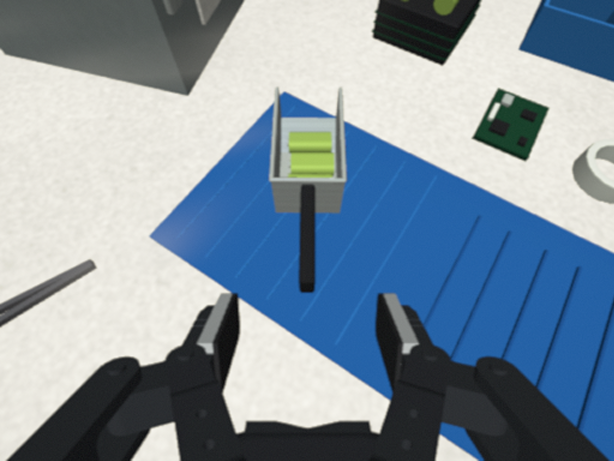

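Aligned: the handle is centred at column 307. Advancing.

```bash

python3 -m pendant '[0,0,0.006,0,0,3,0.7, 0,0,0.006,0,0,6,0.7, 0,0,0.006,0,0,8.5,0.7, 0,0,0.006,0,0,8.5,0.7, 0,0,0.006,0,0,8.5,0.7]'
python3 cuplook.py e2
python3 cp.py .5532 .1315 .003 34.9 0 .0
```

```text
t: 36.73
tcp_pos: [0.4468, 0.0585, 0.0802]
tool_rot: [-2.136, 1.112, -0.453]
contact_force: [-0.7, 0.4, 0.2]
width: 0.0596
rim 0.72 [255. 187.] 5282 [0.5243 0.1106] [0.1554 0.0522] 34.7
turn [ 0.002  0.001 -0.001] shift cm [ 0.02 -0.05  1.59] | rows>= 0.4 tcp-> [0.456 0.064 0.071] t 36.9 w 0.0597 j [-0.35  0.51 -1.24 -0.69  0.62  2.35] F [ 0.2 -0.9  0.4]
```

View pics/e2.png

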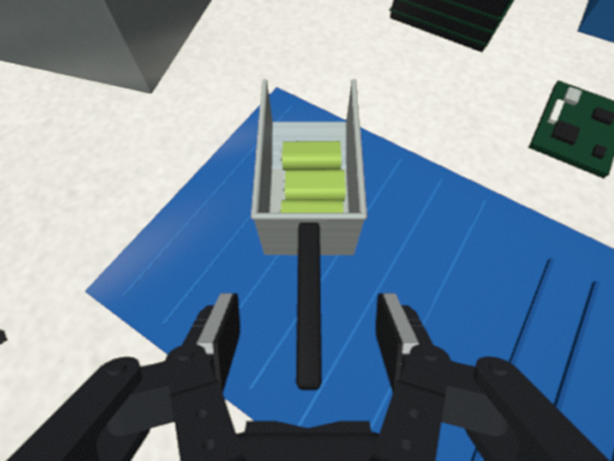

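```bash

python3 -m pendant '[0,0,0,0,0,1.5,0.7, 0,0,0,0,0,1.5,0.7, 0,0,0,0,0,1.5,0.7]' >/dev/null
python3 -m pendant '[0,0,0,0,0,0,0.02, 0,0,0,0,0,0,0.02, 0,0,0,0,0,0,0.02, 0,0,0,0,0,0,0.02, 0,0,0,0,0,0,0.02]' 100
python3 -m pendant '[0,0,0,0,0,0,0.02, 0,0,0,0,0,0,0.02, 0,0,0,0,0,0,0.02]'
python3 cuplook.py e3
python3 cp.py .5532 .1315 .003 34.9 0 .0
```

```text
t: 37.55
tcp_pos: [0.4552, 0.0637, 0.0709]
tool_rot: [-2.134, 1.114, -0.458]
contact_force: [-2.5, -2.7, 5.0]
width: 0.0089
t: 37.8
tcp_pos: [0.4552, 0.0637, 0.0709]
tool_rot: [-2.134, 1.114, -0.458]
contact_force: [-3.4, -2.9, 6.1]
width: 0.0087
rim 0.93 [255. 191.] 6115 [0.5248 0.1114] [0.1561 0.0522] 34.9
turn [ 0.002  0.001 -0.001] shift cm [ 0.04 -0.09  0.05] | rows>= 0.0 tcp-> [0.456 0.064 0.071] t 38.0 w 0.0088 j [-0.32  0.55 -1.23 -0.75  0.6   2.38] F [-3.3 -2.9  5.6]
```

View pics/e3.png

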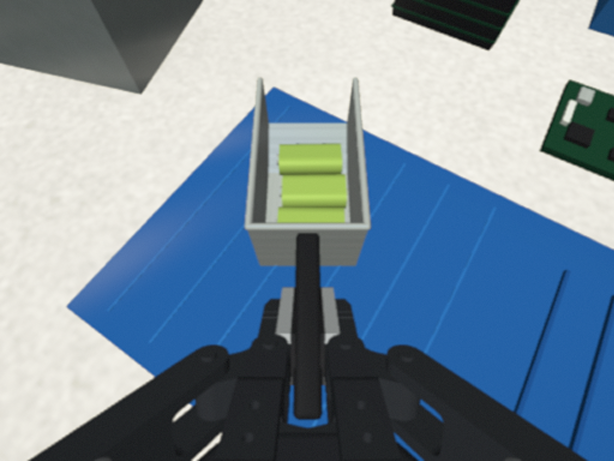

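Handle gripped (8.8 mm width). Lifting straight up with more grip force.

```bash

python3 -m pendant '[0,0,0,0,-1,-1,0.02, 0,0,0,0,-3,-3,0.02, 0,0,0,0,-5,-5,0.02, 0,0,0,0,-7,-7,0.02, 0,0,0,0,-9,-9,0.02]' 120
python3 -m pendant '[0,0,0,0,0,0,0.02]'
python3 cuplook.py e4
python3 cp.py .61 .14 .14 72 0 .0
```

```text
t: 38.37
tcp_pos: [0.4543, 0.064, 0.1983]
tool_rot: [-2.135, 1.116, -0.455]
contact_force: [2.0, -0.0, -2.4]
width: 0.0084
t: 38.45
tcp_pos: [0.4573, 0.0634, 0.2027]
tool_rot: [-2.133, 1.109, -0.466]
contact_force: [2.0, 0.0, -2.4]
width: 0.0086
turn [ 0.003 -0.456 -0.46 ] shift cm [ 9.73 -6.2   4.61] | rows>= 5.2 tcp-> [0.573 0.028 0.208] t 38.6 w 0.0085 j [-0.32  0.11 -1.12 -0.19  0.6   2.38] F [ 0.6  0.1 -1.9]
```

View pics/e4.png

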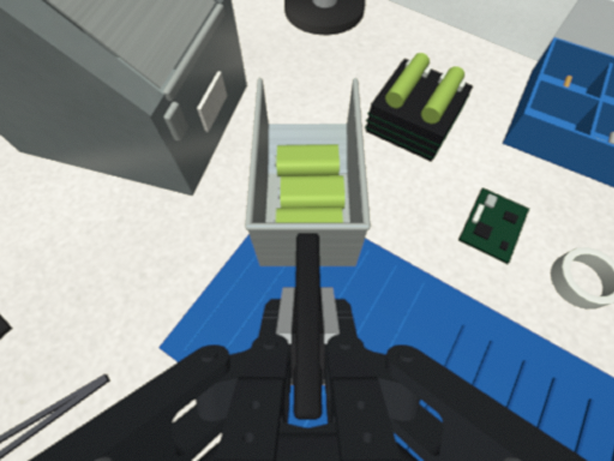

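```bash

python3 -m pendant '[0,-0.05,-0.05,1,-0.6,0.5,0.02, 0,-0.13,-0.13,2.6,-1.7,1.2,0.02, 0,-0.21,-0.21,4.5,-2.8,2.1,0.02, 0,-0.29,-0.29,6.2,-3.9,2.9,0.02, 0,-0.36,-0.36,7.8,-4.9,3.6,0.02]' >/dev/null
python3 cp.py .645 .16 .145 90 0 .0
```

```text
turn [ 0.    -0.312 -0.322] shift cm [ 8.23 -4.15  2.74] | rows>= 3.6 tcp-> [0.645 0.042 0.213] t 39.0 w 0.0085 j [-0.38  0.4  -0.58  0.54  0.78  1.66] F [ 1.8  0.1 -2. ]
```

```bash

python3 -m pendant '[0,-0.06,-0.06,1.6,-0.8,0.5,0.02, 0,-0.12,-0.12,3.2,-1.6,1.1,0.02, 0,-0.18,-0.18,4.8,-2.4,1.6,0.02, 0,-0.25,-0.25,6.5,-3.3,2.2,0.02, 0,-0.31,-0.32,8.2,-4.1,2.7,0.02]' >/dev/null
python3 cp.py .6717 .17 .145 109.3 0 .0
```

```text
turn [ 0.    -0.239 -0.241] shift cm [ 6.65 -1.3   1.12] | rows>= 2.7 tcp-> [0.711 0.058 0.213] t 39.4 w 0.0083 j [-0.3   0.71  0.01  1.16  0.74  1.16] F [ 1.4 -0.7 -2. ]
```

```bash

python3 -m pendant '[0,-0.06,-0.06,1.6,-0.3,0.2,0.02, 0,-0.12,-0.12,3.2,-0.6,0.4,0.02, 0,-0.18,-0.18,4.9,-0.9,0.7,0.02, 0,-0.24,-0.24,6.6,-1.3,1.1,0.02, 0,-0.24,-0.24,6.6,-1.3,1.1,0.02]' >/dev/null
python3 -m pendant '[0,0,0,0,0,0,0.02]' >/dev/null
cat > bin.py <<'E'
from h import *
import sys
p=r.grab_frame('wrist'); p=r.grab_frame('wrist'); o=r.get_obs();P=cloud(p,o);save(p,sys.argv[1],s=1.2); np.save('pics/'+sys.argv[1]+'.npy',P)
for q in ['flap','bin','cup']:
  for d in r.masks_of(p,q)[:2]:
    X=P[d['region']]; X=X[np.isfinite(X).all(1)]
    print(q,round(d['p'],2),np.round(d['uv']),len(X),np.round(np.median(X,0),4),cv2.minAreaRect(X[:,:2].astype(np.float32)),np.round(np.percentile(X[:,2],[1,99]),3))
for n in ['top','scene']:
    p=r.grab_frame(n); save(p,sys.argv[1]+n[0],s=1.5)
E
python3 bin.py f1
python3 cp.py .6717 .17 .145 109.3 0 .0
```

```text
flap 0.86 [264.  31.] 6975 [0.6249 0.3183 0.1341] ((0.6204817295074463, 0.36640429496765137), (0.13269849121570587, 0.13302764296531677), 19.373188018798828) [0.114 0.152]
bin 0.89 [257.  49.] 17136 [0.628  0.3125 0.1207] ((0.6263542175292969, 0.36319196224212646), (0.29350224137306213, 0.4058966338634491), 22.19516372680664) [0.006 0.151]
cup 0.92 [252. 193.] 11287 [0.6874 0.1353 0.1863] ((0.6716452836990356, 0.18692326545715332), (0.11350805312395096, 0.248569518327713), 31.773571014404297) [0.147 0.193]
turn [ 0.003 -0.006 -0.001] shift cm [0.1  0.39 0.46] | rows>= 0.1 tcp-> [0.711 0.058 0.213] t 40.3 w 0.0082 j [-0.22  0.98  0.56  1.63  0.64  0.85] F [-0.3  0.4 -2. ]
```

View pics/f1.png

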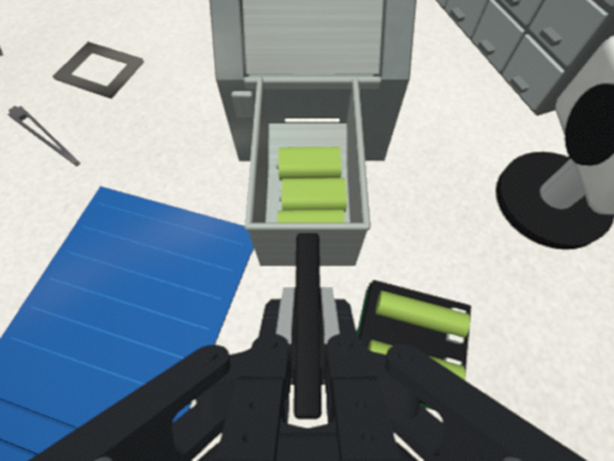

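View pics/f1t.png

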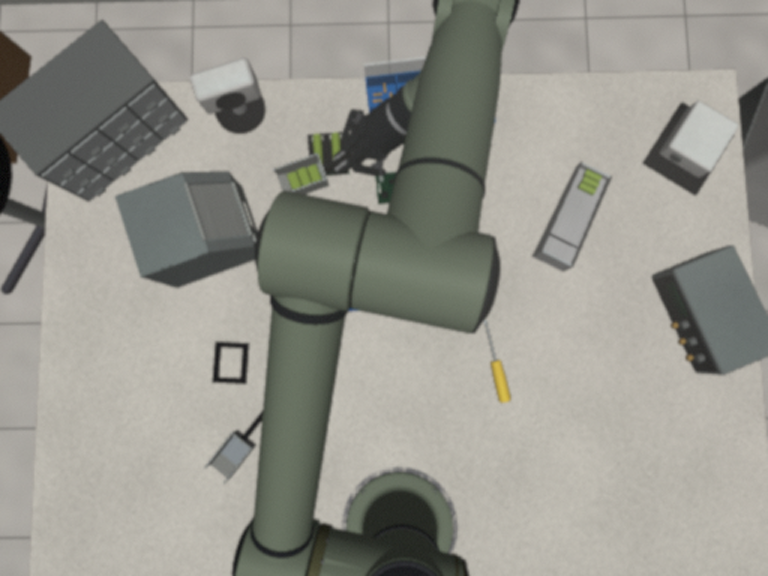

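View pics/f1s.png

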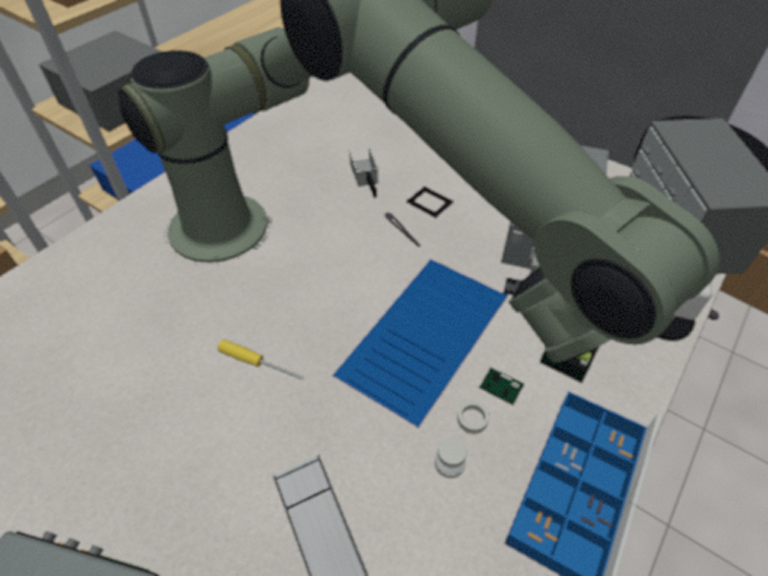

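Aligned in front of the bin, cells still in the cup. Refining the bin's pose from the flap plane in this view.

```bash
python3 - <<'E'
from h import *
p=r.grab_frame('wrist'); o=r.get_obs();P=cloud(p,o)
m=r.masks_of(p,'flap')[0]['region']; m=cv2.erode(m.astype(np.uint8),np.ones((5,5)))>0
X=P[m]; X=X[np.isfinite(X).all(1)]
u0=np.array([cos(D(109.3)),sin(D(109.3)),0])
C=np.array([.599,.389,0])
b=(X-C)@u0; k=np.abs(b-(-.1)-(X[:,2]-.11))<.012; X=X[k]; 
c=X.mean(0); n=np.linalg.svd(X-c,full_matrices=False)[2][2]; n*=np.sign(n[2])
print('flap normal yaw (=-binx)',np.degrees(np.arctan2(n[1],n[0]))+180,'tilt',np.degrees(np.arccos(n[2])),len(X))
b=(X-C)@u0; print('sill bx from flap', np.median(b-(X[:,2]-.11)))
v=np.array([-u0[1],u0[0],0]); l=(X-C)@v; print('lateral range',np.percentile(l,[1,99]))
E
```

```text
flap normal yaw (=-binx) 108.99051062398541 tilt 44.90021538942947 6884
sill bx from flap -0.09738547052431634
lateral range [-0.05217028  0.05000763]
```

```bash
cat > rim.py <<'E'
from cp import *
C=np.array([.5983,.3909,0]); YAW=109.2
u=np.array([cos(D(YAW)),sin(D(YAW)),0])
def rim(bx,bz,pitch):
    Rc=R.from_euler('ZY',[YAW,pitch],degrees=True).as_matrix()
    org=C+u*bx+np.array([0,0,bz])-Rc@np.array([.0425,0,.044])
    return tool_for(*org,YAW,pitch)
if __name__=='__main__':
    a=list(map(float,sys.argv[1:]))
    for i in range(0,len(a),3):
        g,Rt=rim(*a[i:i+3]); go(g,Rt)
E
python3 rim.py -.115 .160 18
```

```text
turn [-0.311 -0.005 -0.   ] shift cm [ 0.36 -7.41  5.47] | rows>= 2.5 tcp-> [0.684 0.145 0.233] t 40.4 w 0.0084 j [-0.22  0.98  0.56  1.63  0.64  0.85] F [ 0.6  0.4 -1.4]
```

```bash

python3 -m pendant '[-0.05,0,0,0.1,-1.2,0.9,0.02, -0.11,0,0,0.15,-2.8,2,0.02, -0.17,0,0,0.2,-4.3,3.2,0.02, -0.24,0,0,0.3,-5.8,4.3,0.02, -0.31,0,0,0.35,-7.4,5.5,0.02]' >/dev/null
python3 -m pendant '[0,0,0,0,0,0,0.02]' >/dev/null
python3 bin.py f2
python3 rim.py -.115 .160 18 -.055 .160 18
```

```text
flap 0.8 [260.  41.] 12235 [0.6245 0.3192 0.1345] ((0.6170785427093506, 0.31473129987716675), (0.13819487392902374, 0.07687564194202423), 18.531774520874023) [0.113 0.151]
bin 0.7 [254.  51.] 23517 [0.6254 0.3158 0.1278] ((0.6193403601646423, 0.35405802726745605), (0.2877444326877594, 0.20426127314567566), 21.4183406829834) [0.003 0.151]
cup 0.79 [255. 195.] 10797 [0.668  0.2079 0.1766] ((0.6624370813369751, 0.2142922282218933), (0.11914025247097015, 0.2949633002281189), 19.9541072845459) [-0.001  0.205]
turn [-0.002 -0.004 -0.003] shift cm [ 0.01 -0.19 -0.16] | rows>= 0.1 tcp-> [0.684 0.145 0.233] t 41.2 w 0.008 j [-0.04  0.76  0.27  1.27  0.44  1.16] F [ 0.3 -0.3 -2.8]
turn [-0.002 -0.004 -0.003] shift cm [-0.02 -5.53  2.58] | rows>= 1.5 tcp-> [0.664 0.202 0.233] t 41.2 w 0.008 j [-0.04  0.76  0.27  1.27  0.44  1.16] F [ 0.3 -0.3 -2.8]
```

View pics/f2.png

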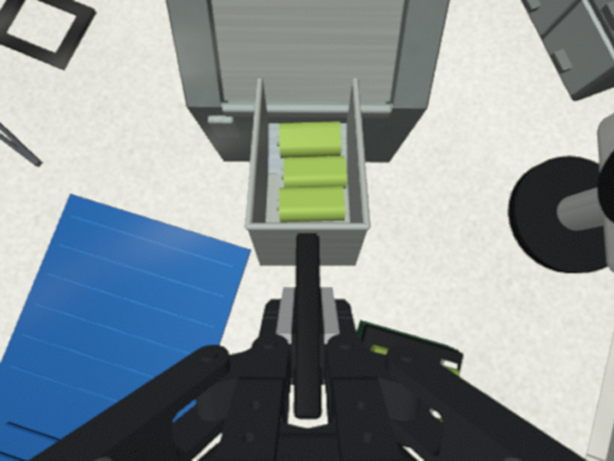

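```bash

python3 -m pendant '[0,0,0,0,-1.1,0.5,0.02, 0,0,0,0,-2.2,1,0.02, 0,0,0,0,-3.3,1.5,0.02, 0,0,0,0,-4.4,2.0,0.02, 0,0,0,0,-5.5,2.6,0.02]' >/dev/null
python3 -m pendant '[0,0,0,0,0,0,0.02, 0,0,0,0,0,0,0.02]' 
python3 bin.py f3 |grep -v XX
python3 rim.py -.055 .160 18 -.037 .157 18
```

```text
t: 41.82
tcp_pos: [0.6635, 0.2043, 0.2334]
tool_rot: [-2.635, -0.446, 0.103]
contact_force: [0.4, -0.1, -2.1]
width: 0.0087
flap 0.89 [253.  60.] 15339 [0.6134 0.3474 0.1551] ((0.607501745223999, 0.3494477868080139), (0.16278328001499176, 0.08991669118404388), 7.811367988586426) [0.102 0.177]
bin 0.73 [256.  63.] 35270 [0.6129 0.3457 0.1538] ((0.6188445091247559, 0.3882736563682556), (0.3391869366168976, 0.2234572321176529), 25.15146255493164) [0.004 0.186]
bin 0.32 [256.  58.] 15234 [0.6139 0.3475 0.1553] ((0.6131716966629028, 0.3529307246208191), (0.15459813177585602, 0.11773641407489777), 19.30949592590332) [0.103 0.177]
cup 0.71 [257.  60.] 15245 [0.6138 0.3474 0.1551] ((0.6319942474365234, 0.3509253263473511), (0.1531725525856018, 0.07947777956724167), 37.963809967041016) [0.103 0.177]
cup 0.57 [254. 197.] 10845 [0.649  0.2642 0.1767] ((0.6639819145202637, 0.25015032291412354), (0.1060490533709526, 0.22921539843082428), 35.95758819580078) [0.112 0.206]
turn [-0.002 -0.004 -0.002] shift cm [-0.04  0.07  0.  ] | rows>= 0.0 tcp-> [0.664 0.202 0.233] t 42.2 w 0.0087 j [0.04 0.72 0.2  1.2  0.45 1.25] F [-1.  -0.5 -0.5]
turn [-0.002 -0.004 -0.002] shift cm [-0.05 -1.4   1.09] | rows>= 0.4 tcp-> [0.658 0.219 0.23 ] t 42.2 w 0.0087 j [0.04 0.72 0.2  1.2  0.45 1.25] F [-1.  -0.5 -0.5]
```

View pics/f3.png

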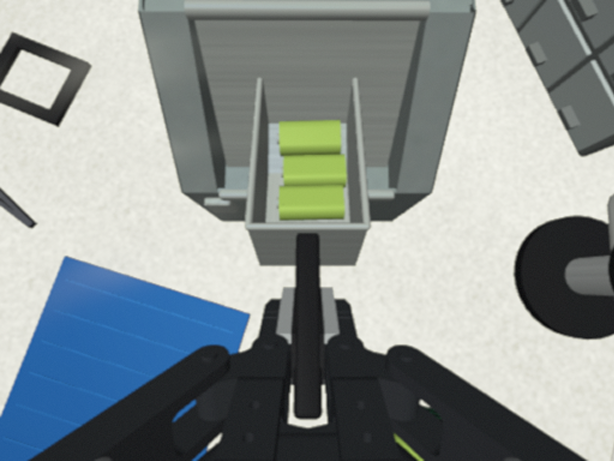

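View pics/f3t.png

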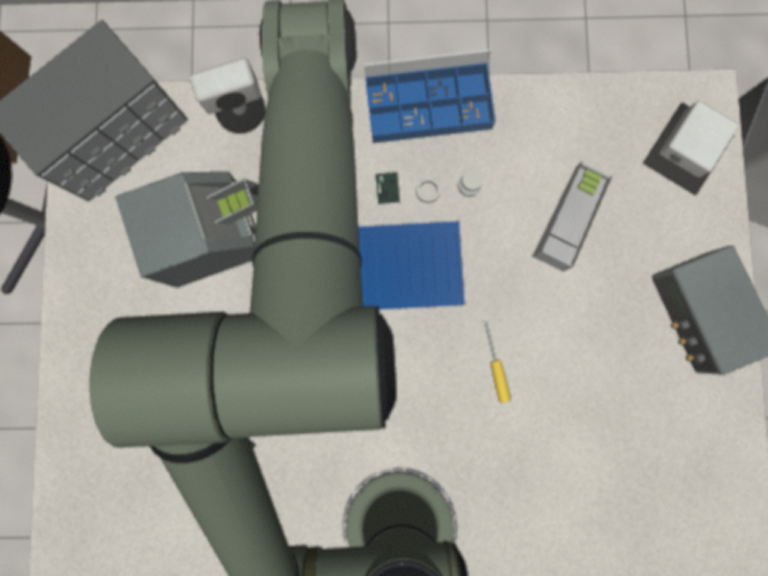

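The flap is yielding to the cup's front and the cells sit in place. Pressing further in and measuring the flap angle.

```bash
cat > flapang.py <<'E'
from h import *
import sys
p=r.grab_frame('wrist'); o=r.get_obs();P=cloud(p,o); save(p,sys.argv[1],s=1.2)
C=np.array([.5983,.3909,0]);u=np.array([cos(D(109.2)),sin(D(109.2)),0]);v=np.array([-u[1],u[0],0])
X=P.reshape(-1,3); X=X[np.isfinite(X).all(1)]; bx=(X-C)@u; by=(X-C)@v; z=X[:,2]
k=(np.abs(by)>.032)&(np.abs(by)<.048)&(z>.09)&(z<.176)&(bx>-.085)&(bx<.03)
a=np.arctan2(.18-z[k],-.03-bx[k]); print('flap angle rad median',np.round(np.median(a)-np.pi/4,3),np.round(np.percentile(a,[20,80])-np.pi/4,2),k.sum())
E
python3 flapang.py g0
python3 -m pendant '[0,0,0,0,-0.5,0.4,0.02, 0,0,0,0,-0.9,0.7,0.02, 0,0,0,0,-1.4,1.1,0.02, 0,0,0,0,-1.4,1.1,0.02, 0,0,0,0,-1.4,1.1,0.02]'
python3 flapang.py g1
python3 rim.py -.037 .157 18 -.040 .150 35
```

```text
flap angle rad median 0.241 [0.23 0.26] 5374
t: 42.63
tcp_pos: [0.6583, 0.2196, 0.2295]
tool_rot: [-2.637, -0.444, 0.103]
contact_force: [1.2, -2.7, -1.7]
width: 0.0082
flap angle rad median 0.521 [0.51 0.53] 4085
turn [-0.001 -0.003 -0.001] shift cm [-0.03  0.05 -0.04] | rows>= 0.0 tcp-> [0.658 0.219 0.23 ] t 42.7 w 0.0082 j [0.07 0.71 0.18 1.17 0.45 1.27] F [ 1.1 -4.4 -1.7]
turn [-0.297 -0.003 -0.001] shift cm [-0.03 -3.61 -1.8 ] | rows>= 2.4 tcp-> [0.65  0.242 0.262] t 42.7 w 0.0082 j [0.07 0.71 0.18 1.17 0.45 1.27] F [ 1.1 -4.4 -1.7]
```

View pics/g1.png

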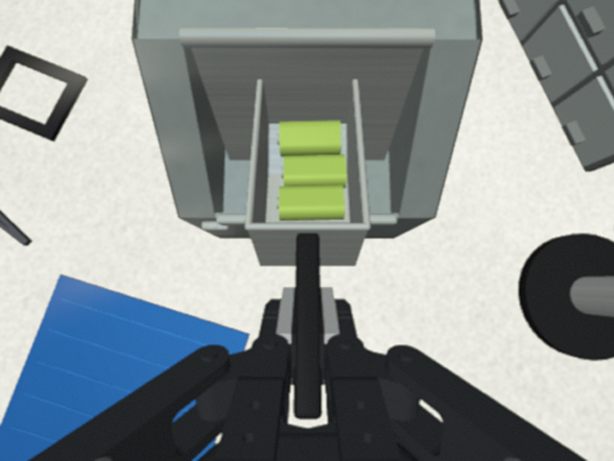

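The flap is open 0.52 rad under the rim with all cells aboard. Tipping in stages.

```bash
python3 rim.py -.038 .153 28 -.040 .143 45
```

```text
turn [-0.175 -0.003 -0.001] shift cm [-0.03 -2.1  -1.2 ] | rows>= 1.4 tcp-> [0.654 0.232 0.25 ] t 42.7 w 0.0082 j [0.07 0.71 0.18 1.17 0.45 1.27] F [ 1.1 -4.4 -1.7]
turn [-0.472 -0.003 -0.002] shift cm [-0.03 -6.04 -1.88] | rows>= 3.8 tcp-> [0.643 0.262 0.274] t 42.7 w 0.0082 j [0.07 0.71 0.18 1.17 0.45 1.27] F [ 1.1 -4.4 -1.7]
```

```bash

python3 -m pendant '[-0.09,0,0,0,-1.05,-0.6,0.02, -0.175,0,0,0,-2.1,-1.2,0.02, -0.27,0,0,0,-3.3,-1.6,0.02, -0.37,0,0,0,-4.6,-1.8,0.02, -0.472,0,0,0,-6.0,-1.9,0.02]'
python3 flapang.py g2
python3 rim.py -.040 .130 60 -.038 .118 76
```

```text
t: 43.1
tcp_pos: [0.6441, 0.2617, 0.2758]
tool_rot: [3.097, 0.517, 0.009]
contact_force: [-0.7, -2.6, -0.2]
width: 0.0086
flap angle rad median 0.611 [0.55 0.76] 2320
turn [-0.258 -0.008  0.002] shift cm [-0.08 -3.22 -0.38] | rows>= 2.1 tcp-> [0.631 0.297 0.281] t 43.1 w 0.0085 j [ 0.29  0.61  0.2   1.15 -0.    1.52] F [-1.1  1.4  2.1]
turn [-0.537 -0.008  0.   ] shift cm [-0.07 -7.82 -0.25] | rows>= 4.3 tcp-> [0.616 0.34  0.28 ] t 43.1 w 0.0085 j [ 0.29  0.61  0.2   1.15 -0.    1.52] F [-1.1  1.4  2.1]
```

View pics/g2.png

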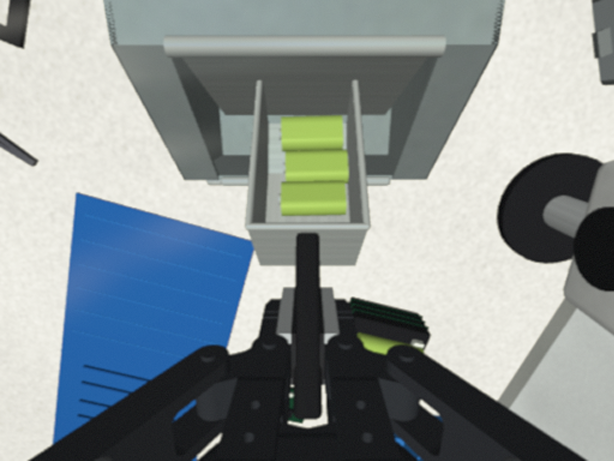

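```bash

python3 -m pendant '[-0.1,0,0,0,-1.25,-0.2,0.02, -0.2,0,0,0,-2.5,-0.35,0.02, -0.31,0,0,0,-4,-0.4,0.02, -0.42,0,0,0,-5.8,-0.35,0.02, -0.537,0,0,0,-7.8,-0.25,0.02]'
python3 -m pendant '[0,0,0,0,0,0,0.02, 0,0,0,0,0,0,0.02, 0,0,0,0,0,0,0.02, 0,0,0,0,0,0,0.02, 0,0,0,0,0,0,0.02]'
python3 flapang.py g3
python3 rim.py -.038 .118 76
python3 - <<'E'
from h import *
p=r.grab_frame('scene'); save(p,'g3s',(300,60,450,200),5)
E
```

```text
t: 43.57
tcp_pos: [0.6183, 0.3354, 0.2777]
tool_rot: [2.574, 0.428, 0.124]
contact_force: [0.4, -2.7, -0.2]
width: 0.0084
t: 43.98
tcp_pos: [0.619, 0.3336, 0.2771]
tool_rot: [2.577, 0.427, 0.122]
contact_force: [-0.1, -2.4, -1.1]
width: 0.0085
turn [-0.006 -0.    -0.006] shift cm [-0.08 -0.51 -0.6 ] | rows>= 0.2 tcp-> [0.616 0.34  0.28 ] t 44.0 w 0.0084 j [ 0.55  0.74  0.35  1.3  -0.52  1.83] F [ 0.5 -1.4 -1.7]
  return _methods._mean(a, axis=axis, dtype=dtype,
  ret = ret.dtype.type(ret / rcount)
Traceback (most recent call last):
  File "flapang.py", line 7, in <module>
    a=np.arctan2(.18-z[k],-.03-bx[k]); print('flap angle rad median',np.round(np.median(a)-np.pi/4,3),np.round(np.percentile(a,[20,80])-np.pi/4,2),k.sum())
                                                                                                               ~~~~~~~~~~~~~^^^^^^^^^^^
IndexError: index -1 is out of bounds for axis 0 with size 0
```

View pics/g3.png

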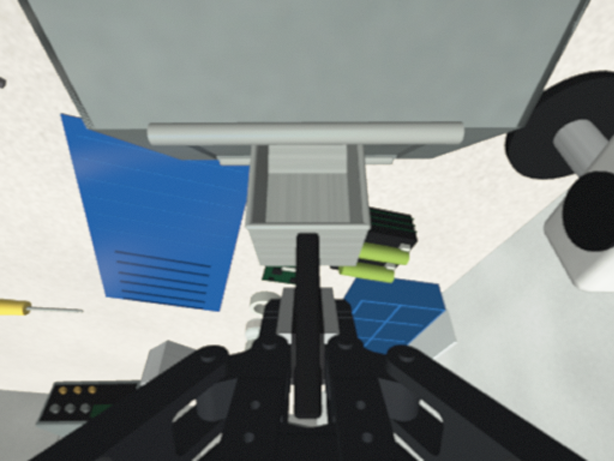

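View pics/g3s.png

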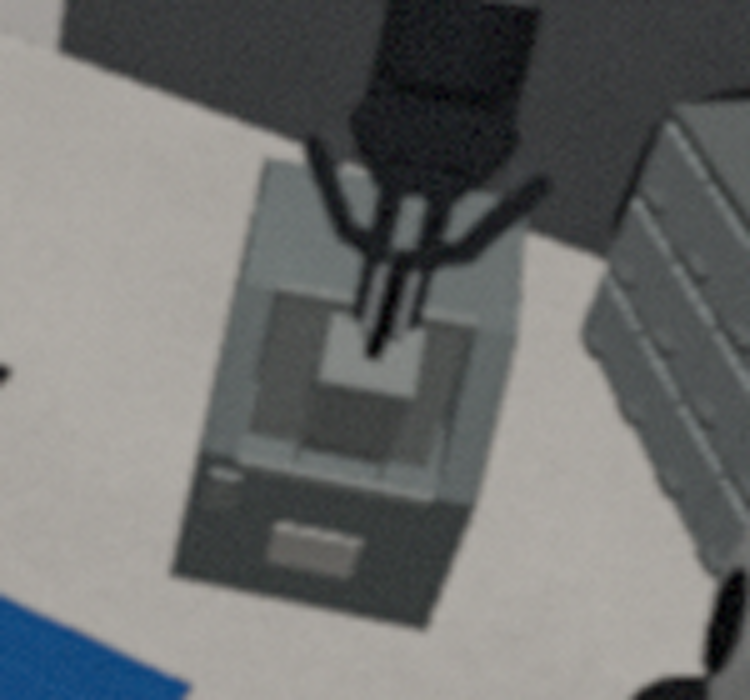

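The visible cup floor is empty, though its front lip is hidden by the bin's hinge edge. I'll tip slightly further and wait to be sure.

```bash
python3 rim.py -.037 .118 82
```

```text
turn [-0.111 -0.    -0.006] shift cm [-0.09 -2.   -1.57] | rows>= 0.9 tcp-> [0.61  0.357 0.28 ] t 44.1 w 0.0086 j [ 0.55  0.74  0.35  1.3  -0.52  1.83] F [-0.5 -1.5 -1.8]
```

```bash

python3 -m pendant '[-0.04,0,0,0,-0.7,-0.5,0.02, -0.08,0,0,0,-1.3,-1,0.02, -0.11,0,0,0,-2,-1.4,0.02, -0.11,0,0,0,-2,-1.4,0.02, -0.11,0,0,0,-2,-1.4,0.02]'
python3 -m pendant '[0,0,0,0,0,0,0.02, 0,0,0,0,0,0,0.02, 0,0,0,0,0,0,0.02, 0,0,0,0,0,0,0.02, 0,0,0,0,0,0,0.02]'
python3 rim.py -.04 .130 60 -.042 .143 45
```

```text
t: 44.5
tcp_pos: [0.6104, 0.3583, 0.2781]
tool_rot: [2.468, 0.413, 0.142]
contact_force: [0.6, -2.1, -1.0]
width: 0.0084
t: 44.92
tcp_pos: [0.6105, 0.358, 0.2785]
tool_rot: [2.467, 0.412, 0.142]
contact_force: [0.5, -1.1, -2.1]
width: 0.0086
turn [ 0.384 -0.002 -0.004] shift cm [-0.05  5.3   3.65] | rows>= 3.1 tcp-> [0.631 0.297 0.281] t 44.9 w 0.0086 j [ 0.62  0.81  0.43  1.4  -0.62  1.92] F [ 0.5 -1.1 -2.1]
turn [ 0.646 -0.002 -0.004] shift cm [-0.04  7.97  6.61] | rows>= 5.2 tcp-> [0.644 0.26  0.274] t 44.9 w 0.0086 j [ 0.62  0.81  0.43  1.4  -0.62  1.92] F [ 0.5 -1.1 -2.1]
```

```bash

python3 -m pendant '[0.12,0,0,0,1.8,1.1,0.02, 0.25,0,0,0,3.6,2.3,0.02, 0.38,0,0,0,5.3,3.6,0.02, 0.5,0,0,0,6.6,5,0.02, 0.62,0,0,0,7.8,6.3,0.02]'
python3 flapang.py g4
python3 rim.py -.042 .155 28 -.05 .16 18
```

```text
t: 45.33
tcp_pos: [0.644, 0.2628, 0.277]
tool_rot: [3.078, 0.517, 0.018]
contact_force: [0.6, -1.2, -3.1]
width: 0.0088
flap angle rad median 0.292 [0.17 0.35] 2445
turn [ 0.318 -0.008 -0.01 ] shift cm [-0.08  2.88  2.5 ] | rows>= 2.5 tcp-> [0.655 0.228 0.252] t 45.4 w 0.0084 j [ 0.28  0.62  0.2   1.15 -0.02  1.52] F [ 1.9 -6.3  0.8]
turn [ 0.492 -0.009 -0.009] shift cm [-0.07  5.12  4.47] | rows>= 3.9 tcp-> [0.663 0.206 0.233] t 45.4 w 0.0084 j [ 0.28  0.62  0.2   1.15 -0.02  1.52] F [ 1.9 -6.3  0.8]
```

View pics/g4.png

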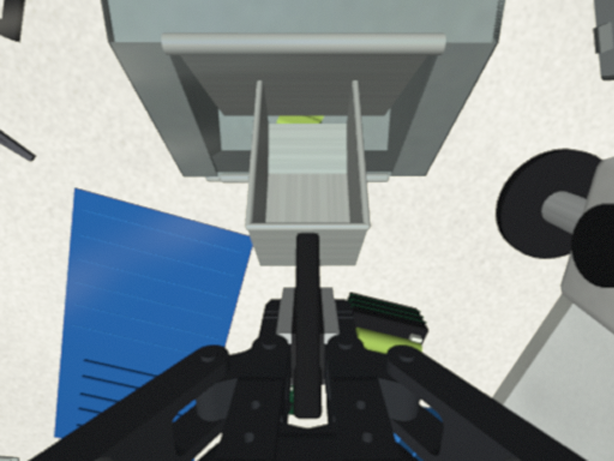

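A green patch shows beyond the cup's lip at (300,119). I'll check whether it is on the bin floor or caught at the lip.

```bash

python3 - <<'E'
from h import *
p=r.grab_frame('wrist'); o=r.get_obs();P=cloud(p,o); save(p,'g5',(180,60,330,200),5)
C=np.array([.5983,.3909,0]);u=np.array([cos(D(109.2)),sin(D(109.2)),0]);v=np.array([-u[1],u[0],0])
h=cv2.cvtColor(p['frame'],cv2.COLOR_BGR2HSV); m=(h[...,0]>25)&(h[...,0]<50)&(h[...,1]>100); m[:80]=0; m[115:]=0; m[:,:220]=0;m[:,280:]=0
X=P[m]; print(m.sum(), np.round(np.c_[(X-C)@u,(X-C)@v,X[:,2]][::max(1,len(X)//12)],3), o['contact_force'])
E
```

```text
0 [] [ 1.55765808 -1.41841888 -0.81358649]
```

View pics/g5.png

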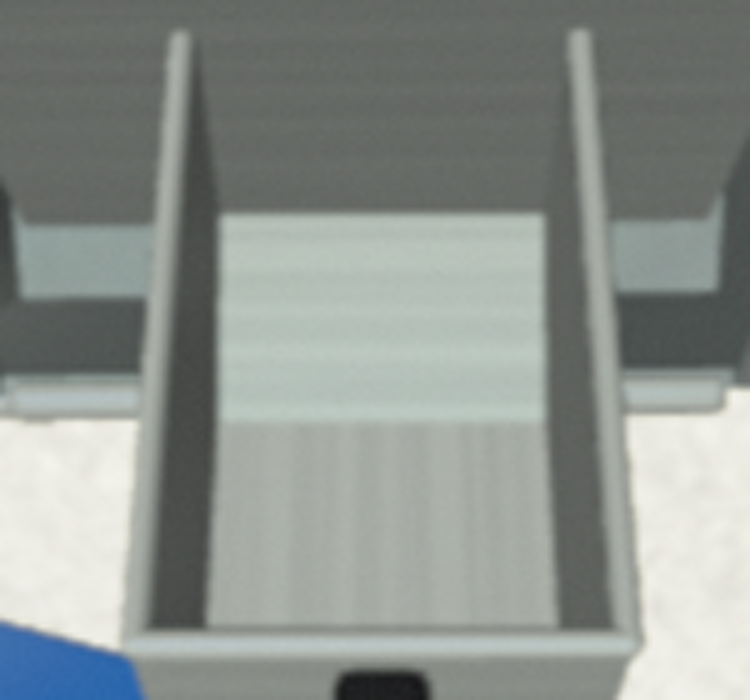

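```bash

python3 flapang.py g6; python3 flapang.py g7
python3 -c "
from h import *
p=r.grab_frame('top'); save(p,'g7t',(60,90,200,210),5)
p=r.grab_frame('scene'); save(p,'g7s',(300,60,450,200),5)"
python3 rim.py -.042 .155 28 -.05 .16 18
```

```text
flap angle rad median 0.382 [0.35 0.47] 3593
flap angle rad median 0.423 [0.4 0.5] 3198
turn [ 0.324 -0.004 -0.002] shift cm [-0.06  3.72  2.45] | rows>= 2.6 tcp-> [0.655 0.228 0.252] t 45.6 w 0.0084 j [ 0.29  0.62  0.2   1.15 -0.03  1.53] F [ 0.9 -0.7 -1.2]
turn [ 0.499 -0.004 -0.002] shift cm [-0.07  5.95  4.42] | rows>= 4.0 tcp-> [0.663 0.206 0.233] t 45.6 w 0.0084 j [ 0.29  0.62  0.2   1.15 -0.03  1.53] F [ 0.9 -0.7 -1.2]
```

View pics/g7s.png

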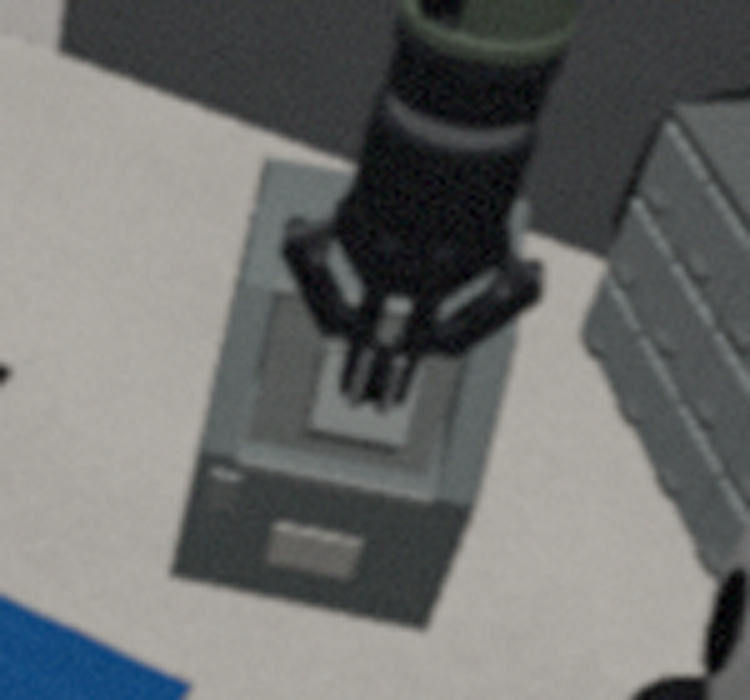

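View pics/g7.png

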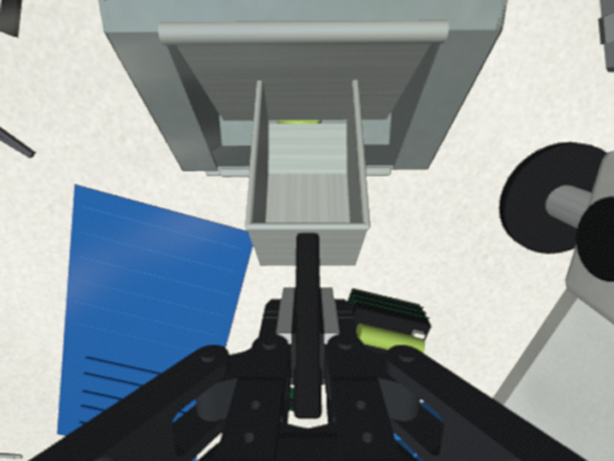

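```bash

python3 - <<'E'
from h import *
C=np.array([.5983,.3909,0]);u=np.array([cos(D(109.2)),sin(D(109.2)),0]);v=np.array([-u[1],u[0],0])
for i in range(4):
    p=r.grab_frame('wrist'); o=r.get_obs();P=cloud(p,o)
    h=cv2.cvtColor(p['frame'],cv2.COLOR_BGR2HSV); m=(h[...,0]>22)&(h[...,0]<50)&(h[...,1]>80); m[:80]=0; m[115:]=0; m[:,:215]=0;m[:,295:]=0
    X=P[m]; X=X[np.isfinite(X).all(1)]; print(m.sum(), np.round(np.c_[(X-C)@u,(X-C)@v,X[:,2]][::max(1,len(X)//6)],3).tolist(), np.round(o['contact_force'],1))
E
python3 flapang.py g8
```

```text
368 [[-0.062, 0.02, 0.004], [-0.062, -0.007, 0.014], [-0.064, 0.006, 0.018], [-0.066, 0.02, 0.02], [-0.067, -0.004, 0.02], [-0.069, 0.012, 0.022]] [ 1.9 -2.6 -1.3]
404 [[-0.06, 0.017, 0.014], [-0.061, -0.013, 0.016], [-0.063, -0.005, 0.014], [-0.065, 0.003, 0.018], [-0.066, 0.014, 0.02], [-0.069, 0.024, 0.004], [-0.069, -0.009, 0.023]] [ 0.8 -0.9 -1.9]
437 [[-0.059, 0.013, 0.013], [-0.061, 0.013, 0.014], [-0.062, 0.015, 0.016], [-0.065, 0.017, 0.015], [-0.066, 0.021, 0.018], [-0.067, -0.014, 0.016], [-0.069, -0.011, 0.022]] [ 1.8 -2.1 -1.2]
451 [[-0.055, 0.007, 0.09], [-0.059, -0.011, 0.016], [-0.062, -0.013, 0.015], [-0.063, -0.014, 0.015], [-0.065, -0.015, 0.015], [-0.067, -0.014, 0.016]] [ 1.6 -2.1 -1.3]
flap angle rad median 0.514 [0.51 0.52] 1972
```

The green is at z ≈ 15–20 mm inside the bin: cells on the bin floor, and the cup is empty. Withdrawing.

```bash

python3 -m pendant '[0.1,0,0,0,1.2,0.7,0.02, 0.2,0,0,0,2.4,1.5,0.02, 0.3,0,0,0,3.5,2.4,0.02, 0.4,0,0,0,4.8,3.4,0.02, 0.49,0,0,0,5.9,4.3,0.02]' >/dev/null
python3 rim.py -.05 .16 18 -.14 .165 18
```

```text
turn [ 0.003 -0.005  0.001] shift cm [-0.05  0.11  0.06] | rows>= 0.0 tcp-> [0.663 0.206 0.233] t 46.3 w 0.0083 j [0.05 0.71 0.2  1.19 0.45 1.25] F [-0.4 -2.2 -2. ]
turn [ 0.003 -0.005  0.001] shift cm [-0.04  7.91 -4.45] | rows>= 2.2 tcp-> [0.692 0.121 0.238] t 46.3 w 0.0083 j [0.05 0.71 0.2  1.19 0.45 1.25] F [-0.4 -2.2 -2. ]
```

```bash

python3 -m pendant '[0,0,0,0,1.6,-0.9,0.02, 0,0,0,0,3.2,-1.8,0.02, 0,0,0,0,4.8,-2.7,0.02, 0,0,0,0,6.4,-3.6,0.02, 0,0,0,0,7.9,-4.5,0.02]' >/dev/null
python3 -m pendant '[0,0,0,0,0,0,0.02, 0,0,0,0,0,0,0.02]' >/dev/null
python3 bin.py h1
python3 cp.py .6717 .17 .15 109.3 0 .0
```

```text
flap 0.84 [258.  26.] 7216 [0.6261 0.3131 0.1268] ((0.6264389157295227, 0.3127373158931732), (0.10845336318016052, 0.026626791805028915), 18.82023048400879) [0.114 0.138]
bin 0.91 [254.  48.] 19549 [0.6287 0.3071 0.1153] ((0.6169988512992859, 0.32574158906936646), (0.26517361402511597, 0.2028600424528122), 16.93570899963379) [0.003 0.138]
cup 0.88 [257. 173.] 14819 [0.6702 0.1993 0.1668] ((0.6781661510467529, 0.18446528911590576), (0.1124504804611206, 0.262035995721817), 32.350868225097656) [0.133 0.21 ]
turn [ 0.321 -0.004 -0.001] shift cm [-0.32  6.84 -1.16] | rows>= 2.6 tcp-> [0.711 0.058 0.218] t 47.2 w 0.0086 j [-0.07  0.77  0.31  1.31  0.43  1.13] F [-0.2 -0.3 -1.2]
```

View pics/h1.png

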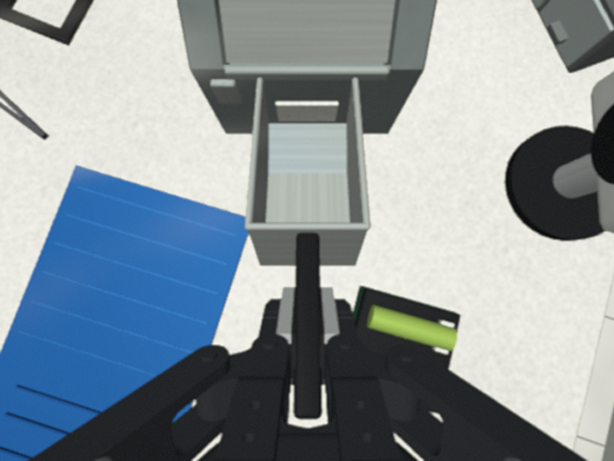

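The flap is shut and the cup empty. Returning along the reversed path.

```bash

python3 -m pendant '[0.06,0,0,-0.1,1.4,-0.2,0.02, 0.13,0,0,-0.1,2.8,-0.5,0.02, 0.2,0,0,-0.2,4.2,-0.7,0.02, 0.26,0,0,-0.2,5.5,-0.9,0.02, 0.32,0,0,-0.3,6.8,-1.2,0.02]' >/dev/null
python3 cp.py .645 .16 .15 90 0 .0
```

```text
turn [-0.002  0.233  0.238] shift cm [-6.78 -0.47  0.51] | rows>= 2.7 tcp-> [0.645 0.042 0.218] t 47.6 w 0.0084 j [-0.22  0.99  0.57  1.63  0.65  0.85] F [ 0.9 -0.1 -1.5]
```

```bash

python3 -m pendant '[0,0.06,0.06,-1.7,-0.1,0.1,0.02, 0,0.12,0.12,-3.4,-0.2,0.2,0.02, 0,0.18,0.18,-5.1,-0.3,0.3,0.02, 0,0.235,0.235,-6.8,-0.5,0.5,0.02, 0,0.235,0.235,-6.8,-0.5,0.5,0.02]' >/dev/null
python3 cp.py .60 .14 .15 65 0 .0
```

```text
turn [0.    0.311 0.302] shift cm [-8.82  0.63 -0.8 ] | rows>= 3.5 tcp-> [0.55  0.033 0.218] t 48.1 w 0.0087 j [-0.3   0.7  -0.    1.16  0.74  1.16] F [-0.9  1.2 -2.3]
```

```bash

python3 -m pendant '[0,0.06,0.06,-1.7,0.1,-0.2,0.02, 0,0.12,0.12,-3.4,0.2,-0.3,0.02, 0,0.18,0.18,-5.1,0.3,-0.5,0.02, 0,0.25,0.245,-7,0.5,-0.6,0.02, 0,0.31,0.302,-8.8,0.6,-0.8,0.02]' >/dev/null
python3 cp.py .5532 .1315 .14 35 0 .0
```

```text
turn [-0.004  0.364  0.376] shift cm [-10.33   1.71  -0.21] | rows>= 4.2 tcp-> [0.456 0.064 0.208] t 48.5 w 0.0088 j [-0.38  0.38 -0.55  0.57  0.79  1.65] F [-0.3 -0.2 -1.9]
```

```bash

python3 -m pendant '[0,0.07,0.07,-2,0.3,0,0.02, 0,0.14,0.15,-4,0.7,-0.1,0.02, 0,0.22,0.22,-6,1,-0.1,0.02, 0,0.29,0.3,-8.2,1.4,-0.2,0.02, 0,0.364,0.376,-10.3,1.7,-0.2,0.02]' >/dev/null
python3 -m pendant '[0,0,0,0,0,0,0.02, 0,0,0,0,0,0,0.02]' >/dev/null
python3 cp.py .5532 .1315 .004 35 0 .0
```

```text
turn [-0.002  0.007  0.003] shift cm [0.24 9.54 9.58] | rows>= 3.2 tcp-> [0.456 0.064 0.072] t 49.1 w 0.0085 j [-0.32  0.08 -1.11 -0.15  0.61  2.37] F [ 1.4 -0.4 -0.5]
```

```bash

python3 -m pendant '[0,0,0,0.1,2.2,2.2,0.02, 0,0,0,0.2,4.4,4.4,0.02, 0,0,0,0.2,6.6,6.6,0.02, 0,0,0,0.2,8.2,8.2,0.02, 0,0,0,0.2,8.6,8.6,0.02]' >/dev/null
python3 -m pendant '[0,0,0,0,0,0,0.02, 0,0,0,0,0,0,0.02]' 
python3 cuplook.py i1
python3 cp.py .5532 .1315 .004 35 0 .0
```

```text
t: 49.65
tcp_pos: [0.4602, 0.0617, 0.0866]
tool_rot: [-2.131, 1.104, -0.458]
contact_force: [-0.7, 0.2, -1.7]
width: 0.0082
rim 0.97 [255. 175.] 1301 [0.5479 0.1226] [0.1099 0.0499] 35.5
rim 0.51 [83. 38.] 2308 [0.5631 0.2989] [0.0569 0.118 ] 58.4
turn [-0.006  0.002  0.004] shift cm [-0.4   1.27  0.97] | rows>= 0.4 tcp-> [0.456 0.064 0.072] t 49.8 w 0.0086 j [-0.33  0.49 -1.21 -0.67  0.61  2.37] F [ 0.  -1.2 -0.4]
```

View pics/i1.png

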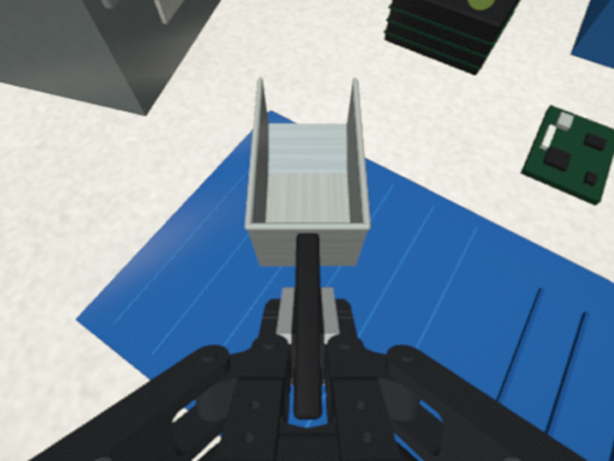

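```bash

python3 -m pendant '[0,0,0,-0.1,0.5,0.4,0.02, 0,0,0,-0.1,0.9,0.8,0.02, 0,0,0,-0.1,0.9,0.8,0.02, 0,0,0,-0.1,0.9,0.8,0.02]' 
python3 -m pendant '[0,0,0,0,0.1,0.1,0.02, 0,0,0,0,0.15,0.15,0.02, 0,0,0,0,0.15,0.15,0.02]' 
python3 cp.py .5532 .1315 .003 35 0 .0
```

```text
t: 50.13
tcp_pos: [0.458, 0.0624, 0.0748]
tool_rot: [-2.131, 1.104, -0.459]
contact_force: [-0.6, 0.6, -0.9]
width: 0.0089
t: 50.38
tcp_pos: [0.4579, 0.0624, 0.0724]
tool_rot: [-2.131, 1.105, -0.458]
contact_force: [-0.3, -1.1, -0.9]
width: 0.0084
turn [-0.004  0.004  0.002] shift cm [-0.19  0.12  0.05] | rows>= 0.1 tcp-> [0.456 0.064 0.071] t 50.4 w 0.0084 j [-0.33  0.55 -1.22 -0.74  0.61  2.37] F [-0.3 -1.1 -0.9]
```

```bash

python3 -m pendant '[0,0,0,0,0.1,0.1,0.02, 0,0,0,0,0.15,0.15,0.02, 0,0,0,0,0.15,0.15,0.02]' 
python3 -m pendant '[0,0,0,0,0,0,0.4, 0,0,0,0,0,0,0.6, 0,0,0,0,0,0,0.6, 0,0,0,0,0,0,0.6, 0,0,0,0,0,0,0.6]' 40
python3 cuplook.py i2
```

```text
t: 50.63
tcp_pos: [0.4581, 0.0625, 0.0705]
tool_rot: [-2.13, 1.104, -0.459]
contact_force: [-0.4, 0.0, 2.7]
width: 0.0085
t: 51.05
tcp_pos: [0.4578, 0.0625, 0.0702]
tool_rot: [-2.131, 1.105, -0.458]
contact_force: [-0.1, -0.1, 0.0]
width: 0.0512
rim 0.6 [256. 176.] 6303 [0.5276 0.111 ] [0.1563 0.0522] 35.1
```

View pics/i2.png

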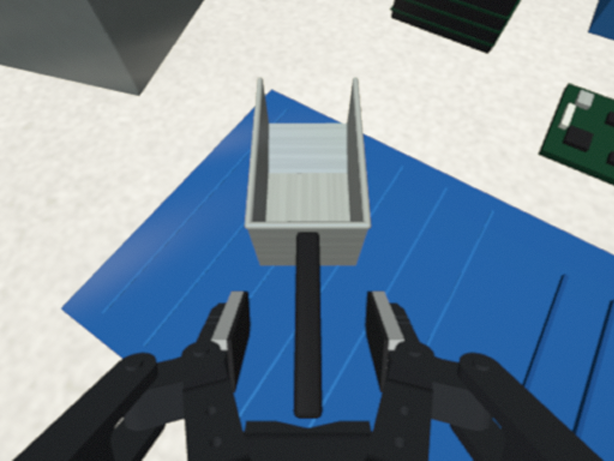

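The cup stands (2.7 N contact felt, then 0). Backing off along the tool axis, then up.

```bash

python3 -m pendant '[0,0,0,0,0,-2.5,0.6, 0,0,0,0,0,-5,0.6, 0,0,0,0,0,-7.5,0.6, 0,0,0,0,0,-9,0.6, 0,0,0,0,0,-9,0.6]' 
python3 -m pendant '[0,0,0,0,-3,-3,0.6, 0,0,0,0,-6,-6,0.6, 0,0,0,0,-8,-8,0.6, 0,0,0,0,-8,-8,0.6]' 
python3 - <<'E'
from h import *
o=r.get_obs(); p=r.grab_frame('wrist'); save(p,'j0',s=1.2)
for n in ['scene','top']:
    p=r.grab_frame(n); save(p,'j'+n,s=1.5); P=cloud(p)
    for q in ['cup','flap','cell1','stack','jar','tape','pcb','cover','screwdriver','tweezers']:
        for d in r.masks_of(p,q)[:6]:
            if d['p']<.35: continue
            X=P[d['region']]; X=X[np.isfinite(X).all(1)]
            c,s,a=cv2.minAreaRect(X[:,:2].astype(np.float32))
            print(n,q,round(d['p'],2),np.round(np.median(X,0),3),np.round(c,3),np.round(s,3),round(a,1),np.round(np.percentile(X[:,2],98),3))
E
```

```text
t: 51.62
tcp_pos: [0.4051, 0.0247, 0.135]
tool_rot: [-2.13, 1.107, -0.461]
contact_force: [-1.2, -0.8, 0.1]
width: 0.0513
t: 51.95
tcp_pos: [0.4081, 0.0244, 0.2527]
tool_rot: [-2.13, 1.098, -0.469]
contact_force: [1.1, -0.4, 0.2]
width: 0.0515
scene cup 0.69 [0.547 0.126 0.027] [0.518 0.128] [0.16  0.098] 36.9 0.047
scene cup 0.55 [0.144 0.345 0.02 ] [0.256 0.219] [0.069 0.451] 41.8 0.275
scene flap 0.81 [0.621 0.331 0.144] [0.62  0.332] [0.108 0.069] 19.3 0.175
scene stack 0.94 [0.77  0.111 0.041] [0.766 0.153] [0.086 0.121] 2.2 0.059
scene jar 0.77 [ 0.701 -0.172  0.052] [ 0.697 -0.165] [0.051 0.044] 9.4 0.056
scene tape 0.75 [ 0.69  -0.075  0.015] [ 0.686 -0.072] [0.055 0.059] 64.0 0.02
scene pcb 0.82 [0.7   0.008 0.004] [0.699 0.013] [0.068 0.056] 3.8 0.008
scene screwdriver 0.92 [ 0.294 -0.214  0.021] [ 0.292 -0.206] [0.093 0.038] 10.6 0.026
scene tweezers 0.41 [0.352 0.223 0.003] [0.356 0.224] [0.016 0.08 ] 73.2 0.007
scene tweezers 0.39 [ 0.598 -0.358  0.042] [ 0.603 -0.359] [0.076 0.17 ] 62.0 0.067
top cup 0.8 [0.153 0.331 0.009] [0.172 0.315] [0.053 0.156] 52.0 0.048
top cup
[... 822 characters left out ...]
tape 0.53 [0.554 0.128 0.009] [0.529 0.111] [0.151 0.051] 35.5 0.051
top tape 0.47 [ 0.689 -0.076  0.018] [ 0.688 -0.074] [0.05 0.05] 87.4 0.025
top pcb 0.61 [0.697 0.011 0.006] [0.699 0.011] [0.066 0.048] 2.7 0.011
top cover 0.85 [0.332 0.342 0.006] [0.333 0.342] [0.071 0.085] 87.3 0.012
top screwdriver 0.71 [ 0.291 -0.209  0.024] [ 0.299 -0.208] [0.107 0.023] 12.0 0.03
top screwdriver 0.52 [ 0.61  -0.364  0.039] [ 0.629 -0.381] [0.088 0.237] 63.0 0.069
top screwdriver 0.38 [ 0.71  -0.416  0.032] [ 0.712 -0.416] [0.028 0.012] 68.2 0.036
top screwdriver 0.38 [0.552 0.125 0.009] [0.531 0.111] [0.16  0.057] 36.1 0.051
top tweezers 0.63 [0.34  0.228 0.006] [0.333 0.229] [0.015 0.118] 68.8 0.012
```

View pics/jscene.png

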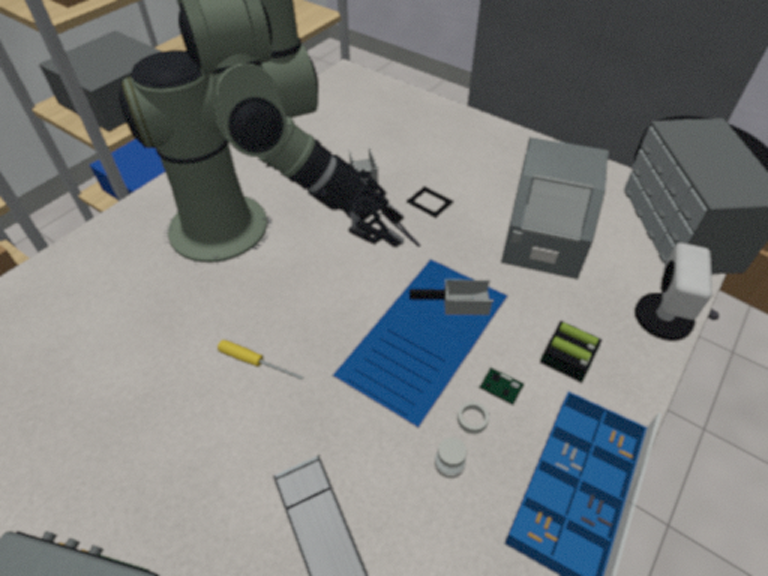

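View pics/jtop.png

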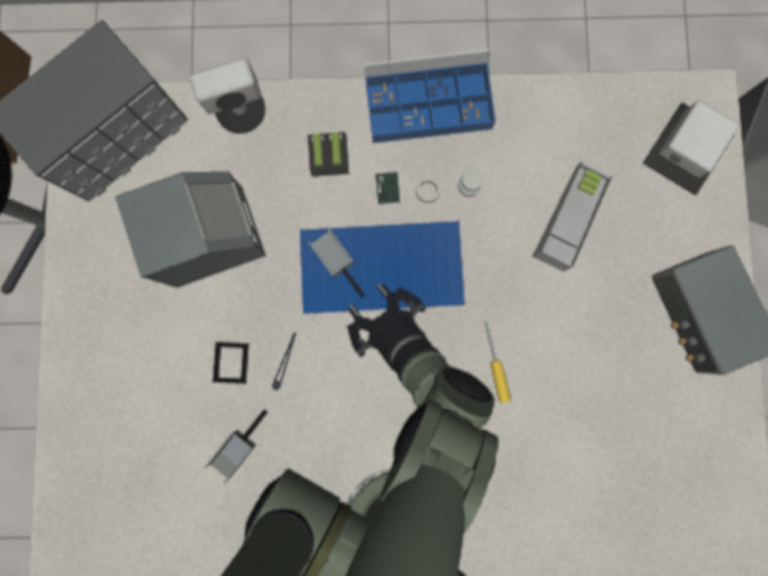

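View pics/j0.png

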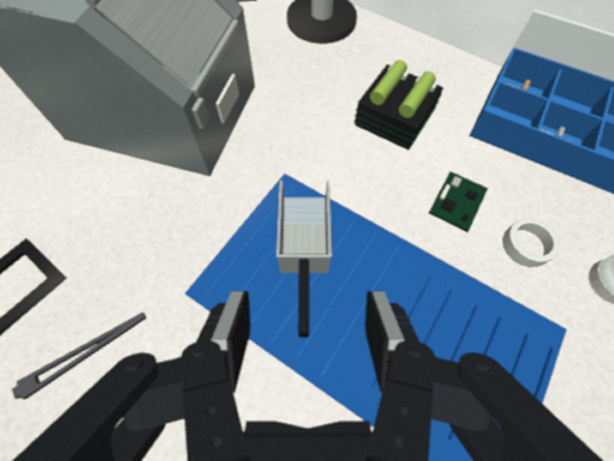

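Everything checks: the cup is upright and empty on the mat, the flap is shut, three cells lie at the ramp's foot, and the bystanders haven't moved. Handing in.

```bash
python3 -c "
from h import *
print(r.job_done(), r.get_obs()['t'])"
```

```text
the job is handed in; nothing more can be done
the job is handed in; nothing more can be done
```

The job is done and handed in at about 52 s of the 210 s allowed. All six cells were present: three sound and three crushed.

- **Sorting:** I released the three sound cells at the ramp's black line, and each rolled to the stop by itself. I told the crushed cells by shape (15.8 mm tops against about 20.8 mm, and wider) and put them straight into the cup farthest from the base. They were not tried on the ramp.
- **Bin:** The cup's front pressed the flap open to about 0.52 rad with all three crushed cells still in the cup. I tipped it to about 82 degrees, withdrew it, and the flap shut. I then stood the cup back on the mat.

**Last checks:**
- Three cells lie at the ramp's foot.
- The cup is empty and upright on the mat.
- The flap plane is back in its closed slope.
- The bystanders measured afterwards are within a few mm to 1 cm of where they began. The tweezers, screwdriver and cover were only compared by eye.

**What went wrong or stays unproven:**
- My first two closes on the first cell missed, one too high and one catching a rib. I corrected both and no cell was disturbed.
- The flap swung for a moment as the cup drew back. I saw green at 15–20 mm height on the bin floor, but I could not count all three cells there. That all three are inside rests on the empty cup and on no loose cell showing anywhere.

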